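# Bind a swatch book with push nuts

## Task

Bind the swatch book on the desk: take the paint tube that lies across it off and lay it in the enamel tray, slide the notched wooden bar along the book until both posts sit fully home in its notches, and only then press each steel push nut squarely down its post, without cocking it, until it sits tight on the bar. Leave the jars and the carton where they are.

Things in the scene. Friction and masses are not known exactly. Their poses are not given: they have to be found in the camera images.
- book: swatch book, fixed to the desk: plywood back and paper sheets, 230 (x) x 250 (y) x 18 mm high; origin in the middle of its underside, on the desk; its x points from the open edge to the posts, y along the row of posts, z up. Two upright plain steel posts, 14 mm thick, at x = +80 mm, y = +75 and -75 mm, topping out 82 mm above the desk
- bar_home (a point): fixed point of the book where the bar's centre comes to lie when it is home: midway between the two posts, 8 mm above the book's top face (26 mm above the desk); axes as the book
- bar_centre (a point): centre of the loose clamp bar, pale wood, 50 (x) x 200 (y) x 16 mm high, 0.12 kg, lying on the book in front of the posts; two notches, 20 mm wide with mouths flared to about 30 mm, at y = +75 and -75 mm open towards its +x edge; the notch bottoms lie 9 mm behind the bar's centre line, so home, with the two centres together, the posts have 2 mm left to the bottoms; it can be pinched across its 50 mm width
- tube_centre (a point): centre of the loose paint tube, squeezed metal with a cap, 124 long (along its y) x 35 wide (x) x 23 mm high, 0.045 kg; it lies flat on the book behind the bar and reaches in between the posts, its length roughly along the book's x
- tray_floor (a point): middle of the inner floor (7 mm above the desk) of the white enamel tray with a blue rim, fixed; 334 (x) x 221 (y) mm outside, flat floor about 250 x 160 mm, rim 39 mm above the desk
- other_tube_centre (a point): bystander: centre of another paint tube, 34 wide x 134 long x 22 mm high, lying loose on the tray floor across the tray's width (along the tray's y), at different places along the tray's length; it may stay there
- nut_left_top (a point): point in the middle of the top face of the left push nut (post at book y = +75 mm): a flat round steel washer with turned-up teeth, 64 mm across, 7.5 mm thick at the hub (within 22 mm of the axis), 5 mm at the rim; z is up out of the nut. The plain 14 mm post stands up through its middle, so press on both sides of the post at once; pressed on one side only it cocks (springy, about 1.5 N m per rad). Post top is 82 mm above the desk
- nut_right_top (a point): point in the middle of the top face of the right push nut (post at book y = -75 mm): a flat round steel washer with turned-up teeth, 64 mm across, 7.5 mm thick at the hub (within 22 mm of the axis), 5 mm at the rim; z is up out of the nut. The plain 14 mm post stands up through its middle, so press on both sides of the post at once; pressed on one side only it cocks (springy, about 1.5 N m per rad). Post top is 82 mm above the desk
- nut_left (a joint): how far the left push nut has gone down its post, m: starts somewhere in 0 to 0.012, 0.030 is tight on the home bar, 0.034 is the end of travel (only reached with no bar under it). Its teeth grip the post: it slides under about 10 N and stays where it is left
- nut_right (a joint): how far the right push nut has gone down its post, m: starts somewhere in 0 to 0.012, 0.030 is tight on the home bar, 0.034 is the end of travel (only reached with no bar under it). Its teeth grip the post: it slides under about 10 N and stays where it is left
- tall_jar: bystander: black screw-lid jar, 76 mm across, 82 mm high; origin under its middle
- small_jar: bystander: black screw-lid jar, 55 mm across, 54 mm high; origin under its middle
- carton: bystander: small carton 33 x 75 x 48 mm; origin under its middle

How it is judged:
By the outcome, as a careful person would: the job done as asked, in the order asked, and still so for the second after the job is handed in, with the robot touching nothing.
It also fails if it takes over 64 s, if anything falls off the work surface, if the arm or the gripper's body presses on something with over 40 N, if the wrist force passes 120 N, or if a joint passes its speed limit or range.

## Robot

A 7-joint arm with a two-finger parallel gripper is mounted at the origin on a cart in front of the work surface, level with it; the furniture and walls round the work are solid. World frame = base frame: x ahead of the robot, y to its left, z up, the work surface at z = 0. Lengths are in mm, angles in rad, forces in N, time in s.
With the tool pointing down it reaches from about 375 to 925 mm from the base axis. Payload 3.1 kg.
Tool frame: the origin (TCP) lies midway between the tips of the shut fingers; the grasp point (between the pads) lies robot.hold_point_z behind it (robot.hold_point_z is the distance from the TCP to the grasp point, in mm); z points along the fingers, y is the direction in which the jaws open and shut (so a half turn about z gives the same grasp; the last joint's range is limited). The gripper opens to 85 mm and grips with 20 to 120 N. Pads are 22 mm wide; open, the fingers measure 114 mm over their backs; the gripper's body (76 mm by 85 mm) begins 54 mm behind the grasp point. The pads swing forward as they close: fully open they stand 13 mm farther back than shut.
Start: joints at [-0.098, 0.383, 0.044, 1.598, -0.018, 1.161, -0.05], TCP at [650.002, 0.023, 207.369] pointing down, gripper open.
Joint ranges: [-2.61, 2.61], [-0.41, 2.15], [-1.48, 1.57], [0, 2.5], [-1.57, 4.71], [0.05, 1.97], [-2.85, 2.85]. Speed limits (rad/s): [2.79, 2.79, 3.14, 3.14, 3.14, 3.14, 3.14].

## Interface

Orientations are given as a unit quaternion [x, y, z, w].
In Python, from cell import telemetry, vision, close_job, robot gives the robot as it stands.
- The arm moves only by the tool step_arm, never from a script. Its argument "increments" is a list of rows, each a list of 7 numbers: the shift along the world's x, y, z each as a share of 0.5 m, from -1 to 1, then the turn, a rotation vector about the world's x, y, z each as a share of 360 degrees, from -1 to 1, then the opening, from 0 (shut) to 1 (fully open). In form: [[dx, dy, dz, rx, ry, rz, gripper], ...]. A call has 1 to 8 rows; each row is the pose to reach, as a shift and turn from the pose commanded when the call began, turning the shorter way round; what a row does not reach only later rows make up. A row lasts 1/12 s, in which the tool goes at most 41.7 mm and 7.16 degrees, less where a joint would pass 70% of its speed; a pose out of reach is approached as far as the arm can. A call with a number of a shift or a turn outside -1 to 1 is refused whole. A call with a gripper value outside its range is refused whole. The fingers move at their own pace and stop on an object; the grip force is fixed at half the most. Time passes only in rows, so rows that repeat a pose let the fingers close. It gives the time, the measured TCP pose, the force and the opening at its end, in the units of the state.
- telemetry.observe(): the state, without advancing time (a new reading comes with each control period).
- vision.capture(name): name is "scene" or "side" or "wrist"; returns a dict with "color" (420x560x3 uint8, red, green, blue), "vfov" (degrees; the focal length in pixels is half the picture's height over the tangent of half this angle, whatever the lens; pixels are square), "cx", "cy" (the principal point, pixels), "D" ([k1, k2, p1, p2, k3] as OpenCV has them; the pictures are not rectified), "eye" and "rotation" of the camera in the world. Camera axes: x right, y down, z forward; pixel columns grow to the right and rows downward; lengths in mm; the calibration is good to about 2 mm. A picture is of the moment at which its call begins. There is no depth.
- close_job(): hands the job in, once; it reports no verdict.
The state is a dict: "time_s": time; "qpos": joint angles; "qvel": joint speeds; "joint_efforts": joint torques, N m; "tool_pos": TCP position; "eef_rot": TCP orientation; "ft_force": force on the tool from outside, world axes, zero at the start; "torque": the same for the moment, N m; "finger_gap": finger opening in mm.
Only numpy, scipy, OpenCV 4.12 (cv2) and the standard library are available. Lean on these libraries where they do the work, as an engineer would, in place of code of your own. Each camera call takes 0.05 s, during which the arm holds its last target.

## Working session

There is one attempt and no reset: what is moved stays moved. The work goes in short steps, Python scripts to look and compute and a tool call to move; the robot and the scene stay as the last step left them, time stands still between calls to the robot, and variables do not carry over. Pictures are saved under pics/ and viewed, and the job is handed in when it is done.

Besides the shell and the picture viewer there is one more tool, called after ">>>" by a JSON object that holds its "api" and its "payload", one argument or row to a line. step_arm: Moves the arm, as the interface text tells. Its arguments: {"type":"object","properties":{"increments":{"type":"array","items":{"type":"array","items":{"type":"number"}}}},"required":["increments"]}

```bash
ls; mkdir -p pics
python3 - <<'E'
from cell import telemetry, vision, robot
import cv2
s=telemetry.observe();print(s)
print([ (k,getattr(robot,k)) for k in dir(robot) if not k.startswith('_')])
import pickle
for n in ["scene","side","wrist"]:
    c=vision.capture(n);cv2.imwrite(f"pics/{n}0.png",c["color"][:,:,::-1]);pickle.dump(c,open(f"{n}0.pkl","wb"))
    print(n,{k:v for k,v in c.items() if k!="color"})
E
```

```text
pics
{'time_s': 0.0, 'qpos': array([-0.09779813,  0.383847  ,  0.04386758,  1.59960162, -0.01790466,
        1.1611884 , -0.04988331]), 'qvel': array([-4.80844443e-06, -3.33047132e-04,  1.16024822e-04,  1.59321761e-04,
        1.67820934e-03, -4.46287195e-04, -1.65211390e-03]), 'joint_efforts': array([-8.41360106e-04, -4.33466363e+01,  1.02427706e+00, -2.49513745e+01,
        1.06121189e-02,  1.12996699e-02, -5.17373280e-06]), 'tool_pos': array([ 6.48983831e+02, -3.12500809e-02,  2.05967218e+02]), 'eef_rot': array([ 0.70708457,  0.70712775, -0.00098935, -0.00088238]), 'ft_force': array([ 0.42569562, -0.56268294, -0.21978711]), 'torque': array([-0.00046093,  0.00314484,  0.04258378]), 'finger_gap': 85.4840405866759}
[('IKError', <class 'cell.IKError'>), ('hold_point_z', 18.700000000000003)]
scene {'vfov': 50.057907849645794, 'cx': 284.8503051226189, 'cy': 215.60121028112462, 'D': array([-0.06390157,  0.        ,  0.        ,  0.        ,  0.        ]), 'eye': array([  93.83198544, -778.64891101,  796.85501321]), 'rotation': array([ 0.85951419, -0.23485448,  0.12777717, -0.43560501])}
side {'vfov': 45.85224398300915, 'cx': 275.11876425913704, 'cy': 212.7338105732645, 'D': array([-0.13041793,  0.        ,  0.        ,  0.        ,  0.        ]), 'eye': array([ 590.10119132, 1249.56167402,  871.4986601 ]), 'rotation': array([-0.00507381,  0.88406785, -0.46713224,  0.01362957])}
wrist {'vfov': 64.20410852269045, 'cx': 278.92279590838376, 'cy': 212.73199925105268, 'D': array([-0.02153967,  0.        ,  0.        ,  0.        ,  0.        ]), 'eye': array([650.26223513,  65.69230091, 371.78965262]), 'rotation': array([ 9.91286252e-01,  7.39557160e-04, -1.55120905e-03,  1.31714132e-01])}
```

View pics/scene0.png

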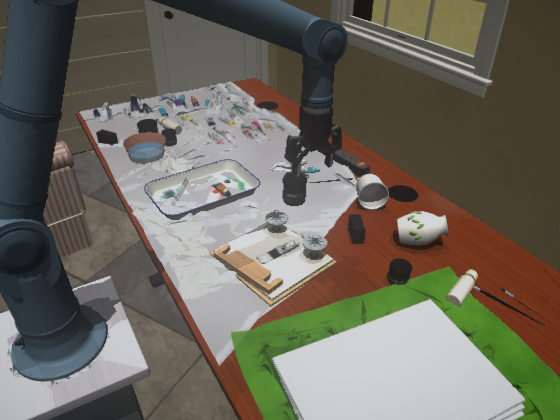

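View pics/side0.png

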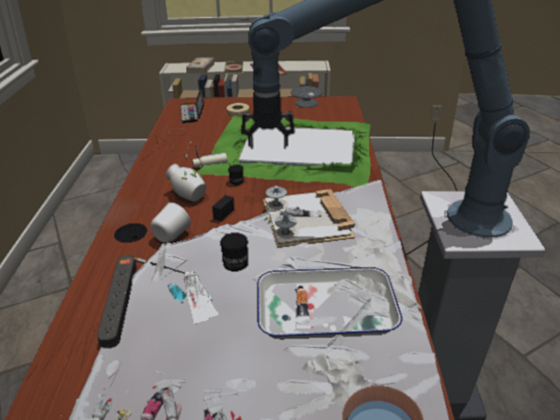

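View pics/wrist0.png

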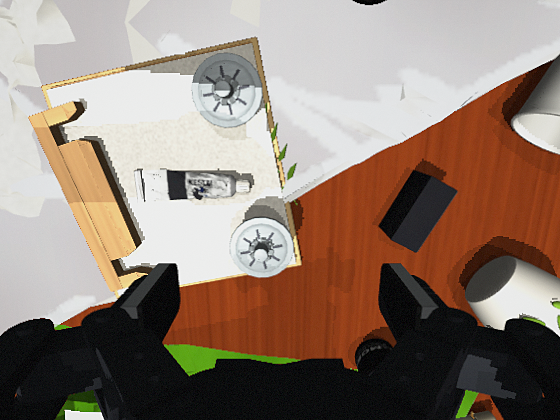

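The wrist view shows the whole book, with the bar at the left (30-145, 100-290), the tube at (135-253, 185) and the nuts at (227,90) and (262,247). I'll enlarge it.

```bash
cat > h.py <<'E'
import numpy as np, cv2, pickle
from scipy.spatial.transform import Rotation as R
def K(c):
    f=c["color"].shape[0]/2/np.tan(np.radians(c["vfov"])/2); return np.array([[f,0,c["cx"]],[0,f,c["cy"]],[0,0,1.]])
def px2w(c,pts,z):
    pts=np.array(pts,float).reshape(-1,1,2)
    u=cv2.undistortPoints(pts,K(c),np.array(c["D"])).reshape(-1,2)
    d=R.from_quat(c["rotation"]).apply(np.c_[u,np.ones(len(u))])
    e=np.array(c["eye"]); z=np.broadcast_to(z,(len(d),))
    return e+d*((z-e[2])/d[:,2])[:,None]
def w2px(c,P):
    r=R.from_quat(c["rotation"]).inv(); rv=r.as_rotvec(); t=-r.apply(c["eye"])
    return cv2.projectPoints(np.array(P,float).reshape(-1,3),rv,t,K(c),np.array(c["D"]))[0].reshape(-1,2)
def load(n): return pickle.load(open(n+".pkl","rb"))
def cap(n,tag):
    from cell import vision
    c=vision.capture(n); pickle.dump(c,open(f"{n}{tag}.pkl","wb")); cv2.imwrite(f"pics/{n}{tag}.png",c["color"][:,:,::-1]); return c
def crop(c,x0,y0,x1,y1,s,name):
    im=c["color"][y0:y1,x0:x1,::-1]; cv2.imwrite(f"pics/{name}.png",cv2.resize(im,None,fx=s,fy=s,interpolation=cv2.INTER_CUBIC))
E
python3 - <<'E'
from h import *
c=load("wrist0"); crop(c,20,30,310,300,2.7,"w0c")
c=load("side0"); crop(c,200,170,410,350,3.7,"s0c")
c=load("wrist0")
print(R.from_quat(c["rotation"]).as_matrix().round(3))
E
```

```text
[[ 1.     0.002 -0.003]
 [ 0.001 -0.965 -0.261]
 [-0.003  0.261 -0.965]]
```

View pics/w0c.png

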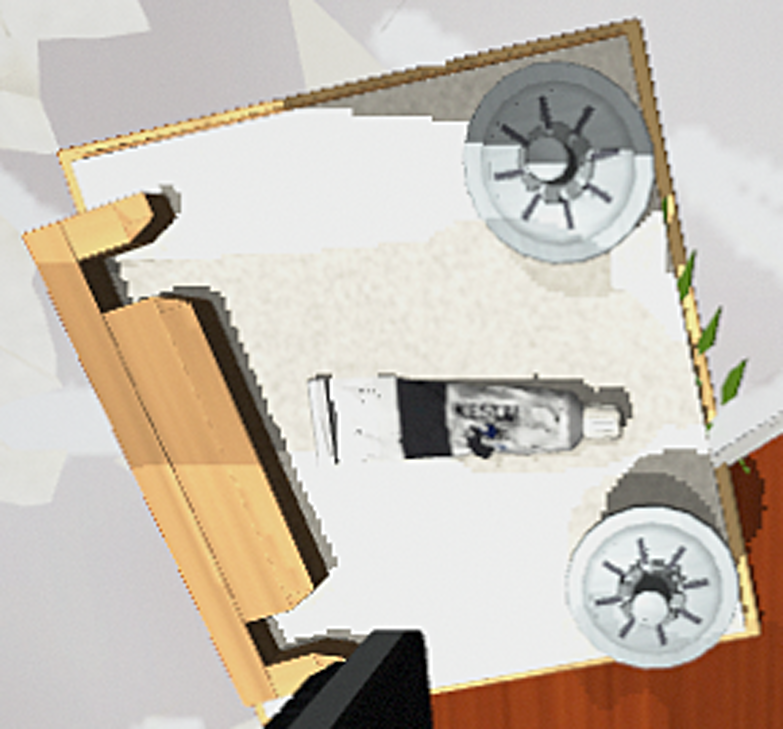

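View pics/s0c.png

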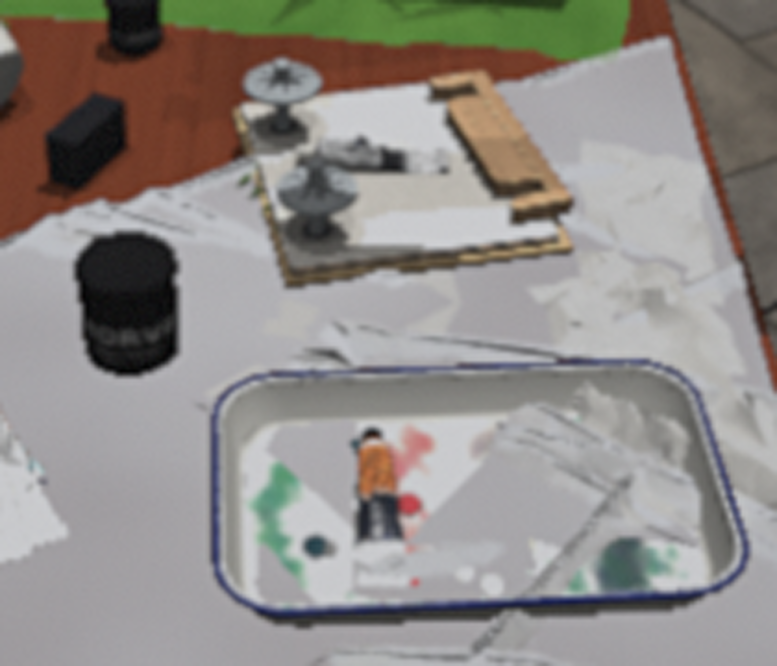

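Run:
```python
from h import *
w=load("wrist0")
t=lambda p:np.array(p)/2.7+[20,30]
cor=t([(62,152),(637,20),(757,633),(262,722)])
for z in (0,8,18):
    P=px2w(w,cor,z);print(z,P.round(1)[:,:2].tolist(),[np.linalg.norm(P[i]-P[(i+1)%4]).round(1) for i in range(4)])
for nm,p,z in [("nutL rim",[(463,160),(653,160),(557,62),(557,263)],62),("nutR rim",[(566,590),(739,590),(650,505),(655,668)],62)]:
    P=px2w(w,t(p),z);print(nm,P.round(1)[:,:2].tolist(), P.mean(0).round(1))
print("tube",px2w(w,t([(318,420),(620,420)]),30).round(1))
print("bar back top",px2w(w,t([(25,235),(250,705)]),34).round(1))
print("bar front",px2w(w,t([(147,195),(180,300),(312,600)]),34).round(1))
```

```text
0 [[398.9, 103.5], [625.7, 149.1], [675.0, -99.2], [447.6, -144.6]] [np.float64(231.3), np.float64(253.2), np.float64(231.9), np.float64(252.7)]
8 [[404.3, 102.6], [626.2, 147.3], [674.5, -95.6], [451.9, -140.1]] [np.float64(226.3), np.float64(247.7), np.float64(226.9), np.float64(247.3)]
18 [[411.1, 101.6], [626.8, 145.1], [673.8, -91.2], [457.4, -134.4]] [np.float64(220.1), np.float64(240.9), np.float64(220.7), np.float64(240.5)]
nutL rim [[572.6, 93.8], [634.3, 93.7], [604.3, 123.1], [601.9, 61.3]] [603.3  93.   62. ]
nutR rim [[600.6, -54.9], [664.0, -54.7], [631.8, -22.4], [632.9, -86.0]] [632.3 -54.5  62. ]
tube [[502.3   2.2  30. ]
 [618.9   2.3  30. ]]
bar back top [[ 403.1   71.5   34. ]
 [ 462.1 -117.5   34. ]]
bar front [[450.6  85.1  34. ]
 [457.3  48.   34. ]
 [493.6 -70.4  34. ]]
```

Run:
```python
from h import *
s=load("side0"); t=lambda p:np.array(p)/3.7+[200,170]
print("rim L,R,T,B", px2w(s,t([(215,480),(740,540),(450,372),(480,605)]),39).round(1)[:,:2].tolist())
print("rim edges TL TR BL BR",px2w(s,t([(290,375),(620,363),(300,612),(680,597)]),39).round(1)[:,:2].tolist())
print("other tube ends/l/r",px2w(s,t([(372,432),(382,588),(358,570),(408,570)]),18).round(1)[:,:2].tolist())
print("nut tops", px2w(s,t([(283,78),(318,182)]),62).round(1).tolist())
c=load("scene0"); crop(c,130,140,290,230,4.8,"c0c"); crop(c,200,190,440,310,3.3,"c0d")
```

```text
rim L,R,T,B [[665.2, 395.9], [337.3, 450.5], [508.8, 290.5], [502.1, 502.0]]
rim edges TL TR BL BR [[618.7, 293.3], [390.6, 281.9], [609.2, 507.4], [381.7, 496.9]]
other tube ends/l/r [[562.9, 328.0], [559.4, 469.1], [574.0, 454.1], [542.8, 454.1]]
nut tops [[629.9, -56.2, 62.0], [600.1, 95.3, 62.0]]
```

View pics/c0c.png

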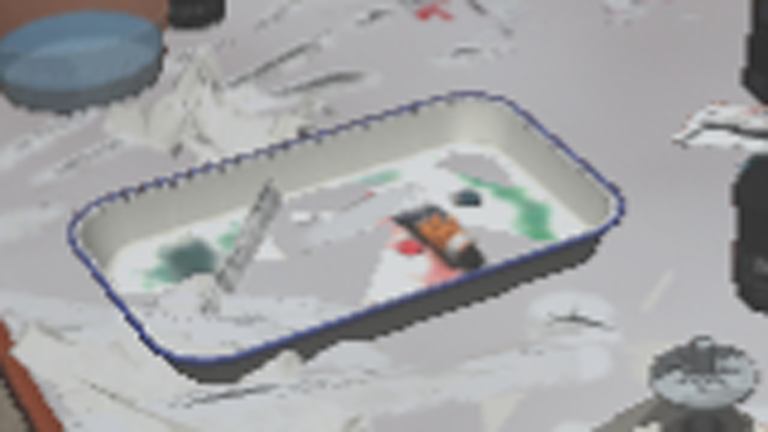

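View pics/c0d.png

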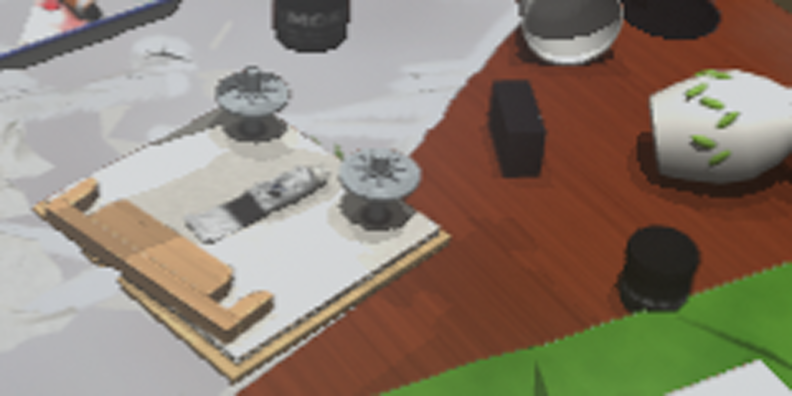

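Run:
```python
from h import *
s=load("side0"); t=lambda p:np.array(p)/3.7+[200,170]
c=load("scene0"); u=lambda p:np.array(p)/4.8+[130,140]
print("side",px2w(s,t([(632,480),(500,605),(475,650)]),[8,39,50]).round(1).tolist())
print("scene",px2w(c,u([(215,300),(270,190)]),[8,39]).round(1).tolist())
print("scene rim",px2w(c,u([(72,230),(622,205),(480,93),(200,358),(400,307),(300,138)]),39).round(1).tolist())
crop(s,255,260,410,345,5,"s0t")
```

```text
side [[390.4, 365.0, 8.0], [490.2, 502.1, 39.0], [508.3, 546.1, 50.0]]
scene [[402.6, 374.7, 8.0], [467.2, 435.8, 39.0]]
scene rim [[337.1, 453.1, 39.0], [662.7, 302.1, 39.0], [646.5, 487.1, 39.0], [361.6, 275.1, 39.0], [487.0, 265.2, 39.0], [510.2, 490.8, 39.0]]
```

View pics/s0t.png

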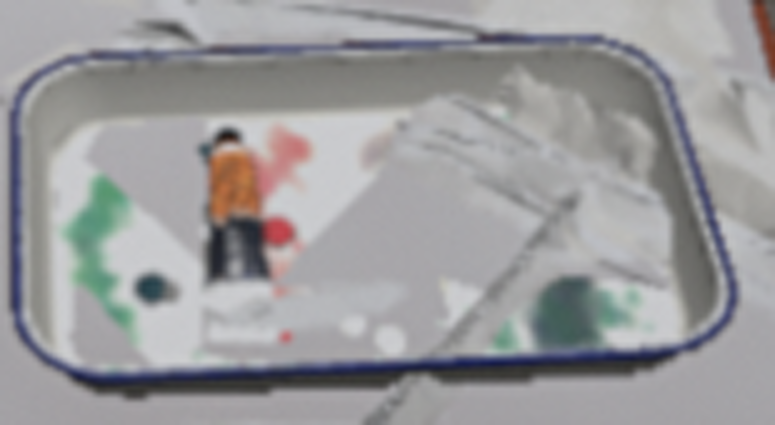

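>>> {"api": "step_arm", "payload": {
  "increments": [
    [-0.19, 0.004, -0.2, 0, 0, 0.15, 0.75],
    [-0.19, 0.004, -0.2, 0, 0, 0.15, 0.75],
    [-0.19, 0.004, -0.2, 0, 0, 0.15, 0.75],
    [-0.19, 0.004, -0.2, 0, 0, 0.15, 0.75],
    [-0.19, 0.004, -0.2, 0, 0, 0.15, 0.75],
    [-0.19, 0.004, -0.2, 0, 0, 0.15, 0.75],
    [-0.19, 0.004, -0.2, 0, 0, 0.15, 0.75],
    [-0.19, 0.004, -0.2, 0, 0, 0.15, 0.75]
  ]
}}

```text
time_s: 0.82
tool_pos: [554.4, 2.0, 106.9]
eef_rot: [0.306, 0.952, -0.0, -0.0]
ft_force: [0.6, 0.7, -0.6]
finger_gap: 64.0
```

>>> {"api": "step_arm", "payload": {
  "increments": [
    [0, 0, 0, 0, 0, 0.1, 0.75],
    [0, 0, 0, 0, 0, 0.1, 0.75],
    [0, 0, 0, 0, 0, 0.1, 0.75],
    [0, 0, 0, 0, 0, 0.1, 0.75],
    [0, 0, 0, 0, 0, 0.1, 0.75],
    [0, 0, 0, 0, 0, 0.1, 0.75],
    [0, 0, 0, 0, 0, 0.1, 0.75]
  ]
}}

```text
time_s: 1.4
tool_pos: [554.7, 1.9, 107.1]
eef_rot: [0.002, 1.0, 0.0, -0.0]
ft_force: [0.0, -0.1, 1.0]
finger_gap: 63.8
```

Run:
```python
from h import *
from cell import telemetry
c=cap("wrist",1); s=telemetry.observe(); print(s["time_s"],s["tool_pos"],R.from_quat(s["eef_rot"]).as_matrix().round(3),s["finger_gap"])
```

```text
1.45 [554.79491138   1.9141492  107.15309267] [[-1.     0.003 -0.   ]
 [ 0.003  1.     0.   ]
 [ 0.     0.    -1.   ]] 64.09576691422618
```

View pics/wrist1.png

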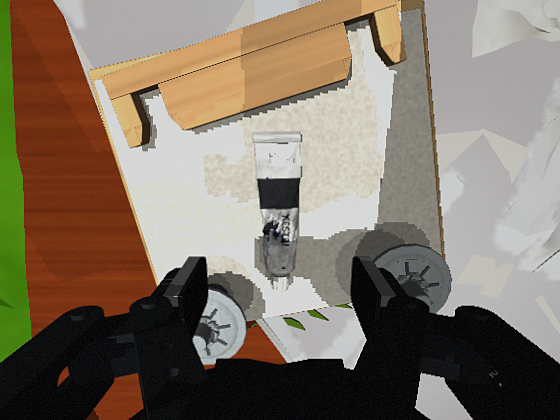

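Run:
```python
from h import *
w=load("wrist1")
print("tube",px2w(w,[(277,137),(280,288),(258,192),(299,192),(280,225)],[24,26,28,28,30]).round(1).tolist())
crop(w,80,0,450,160,2.1,"w1c")
crop(w,150,220,480,370,2.4,"w1d")
```

```text
tube [[499.6, 0.4, 24.0], [619.4, 2.4, 26.0], [539.4, -13.9, 28.0], [539.5, 16.7, 28.0], [564.6, 2.5, 30.0]]
```

View pics/w1c.png

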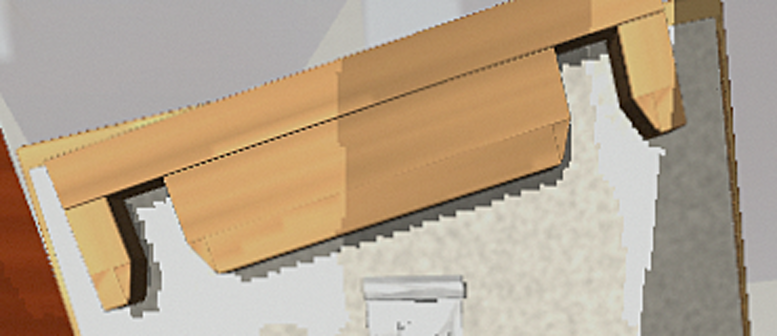

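View pics/w1d.png

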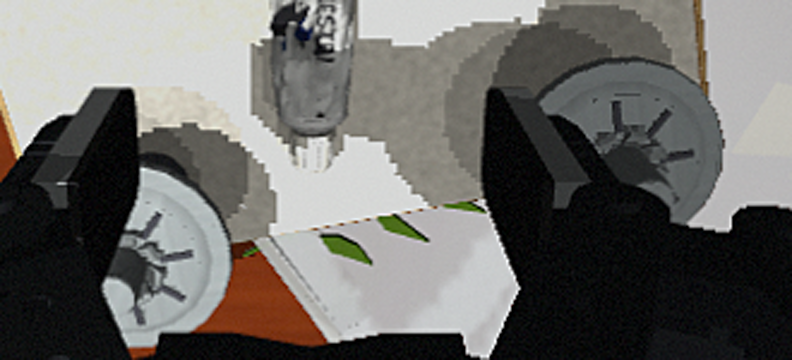

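>>> {"api": "step_arm", "payload": {
  "increments": [
    [0.004, 0, -0.08, 0, 0, 0, 0.75],
    [0.004, 0, -0.14, 0, 0, 0, 0.75],
    [0.004, 0, -0.168, 0, 0, 0, 0.75],
    [0.004, 0, -0.168, 0, 0, 0, 0.75],
    [0.004, 0, -0.168, 0, 0, 0, 0.2],
    [0.004, 0, -0.168, 0, 0, 0, 0.2],
    [0.004, 0, -0.168, 0, 0, 0, 0.2],
    [0.004, 0, -0.168, 0, 0, 0, 0.2]
  ]
}}

```text
time_s: 2.12
tool_pos: [558.7, 2.1, 25.2]
eef_rot: [0.0, 1.0, 0.0, 0.002]
ft_force: [-1.1, -0.7, -0.7]
finger_gap: 17.5
```

>>> {"api": "step_arm", "payload": {
  "increments": [
    [0, 0, 0, 0, 0, 0, 0.2],
    [0, 0, 0, 0, 0, 0, 0.2],
    [0, 0, 0.06, 0, 0, 0, 0.2],
    [0, 0, 0.12, 0, 0, 0, 0.2],
    [0, 0, 0.2, 0, 0, 0, 0.2],
    [0, 0, 0.26, 0, 0, 0, 0.2],
    [0, 0, 0.26, 0, 0, 0, 0.2]
  ]
}}

```text
time_s: 2.7
tool_pos: [563.1, 2.4, 161.7]
eef_rot: [0.0, 1.0, 0.0, 0.008]
ft_force: [1.1, -0.1, 0.7]
finger_gap: 16.9
```

Run:
```python
from h import *
from cell import telemetry
c=cap("wrist",2); s=telemetry.observe(); print(s["time_s"],s["tool_pos"],s["finger_gap"],s["ft_force"])
```

```text
2.75 [561.05000728   2.31759194 158.5448113 ] 16.803158298368654 [ 0.30649543  0.01644606 -0.78881569]
```

View pics/wrist2.png

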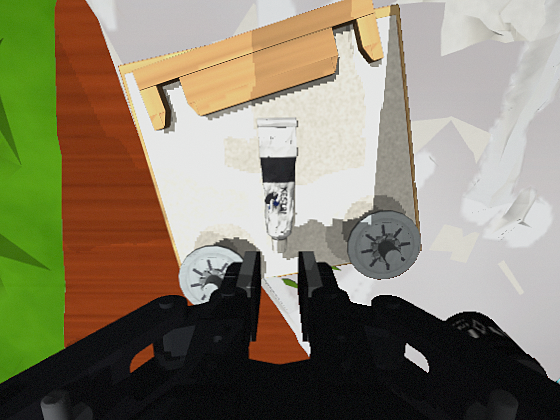

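The fingers closed to 17 mm above the tube. It is still lying there at (277,122)–(278,248), so I didn't reach low enough. I'll go lower.

Run:
```python
from h import *
w=load("wrist2")
print("tube",px2w(w,[(277,122),(278,249),(259,165),(298,165)],[24,26,28,28]).round(1).tolist())
```

```text
tube [[499.5, 0.6, 24.0], [617.6, 1.5, 26.0], [536.5, -15.5, 28.0], [536.5, 19.3, 28.0]]
```

>>> {"api": "step_arm", "payload": {
  "increments": [
    [0, 0, -0.08, 0, 0, 0, 0.7],
    [0, 0, -0.16, 0, 0, 0, 0.7],
    [0, 0, -0.24, 0, 0, 0, 0.7],
    [0, 0, -0.26, 0, 0, 0, 0.7],
    [0, 0, -0.27, 0, 0, 0, 0.7],
    [0, 0, -0.27, 0, 0, 0, 0.7],
    [0, 0, -0.27, 0, 0, 0, 0.7]
  ]
}}

```text
time_s: 3.33
tool_pos: [558.7, 2.2, 19.9]
eef_rot: [-0.0, 1.0, 0.0, 0.001]
ft_force: [0.1, -0.2, 1.2]
finger_gap: 60.0
```

Run:
```python
from h import *
from cell import telemetry
c=cap("side",3);c=cap("scene",3); s=telemetry.observe(); print(s["time_s"],s["tool_pos"],s["finger_gap"],s["ft_force"])
crop(load("side3"),240,160,370,260,6,"s3c"); crop(c,200,170,360,300,4.6,"c3c")
```

```text
3.4333 [559.57910438   2.17843541  20.89048924] 59.60627277939287 [-0.01447201 -0.65838539  0.66369603]
```

View pics/s3c.png

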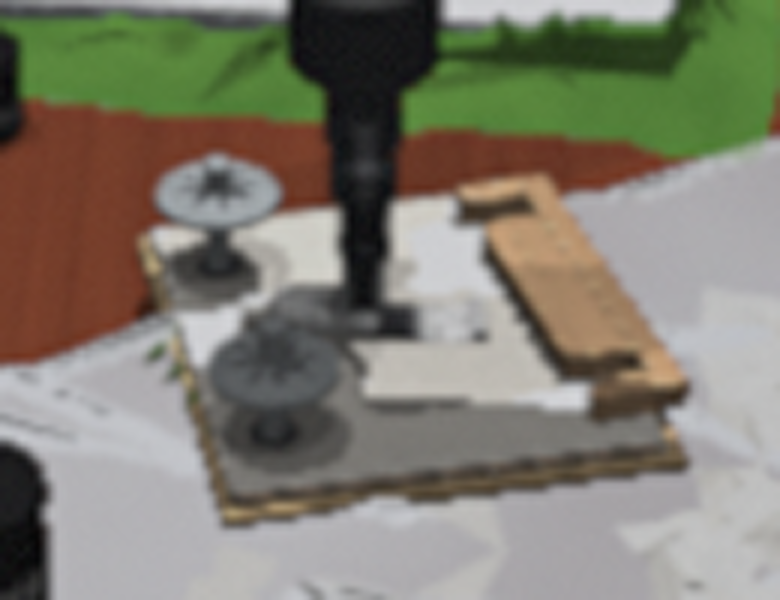

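View pics/c3c.png

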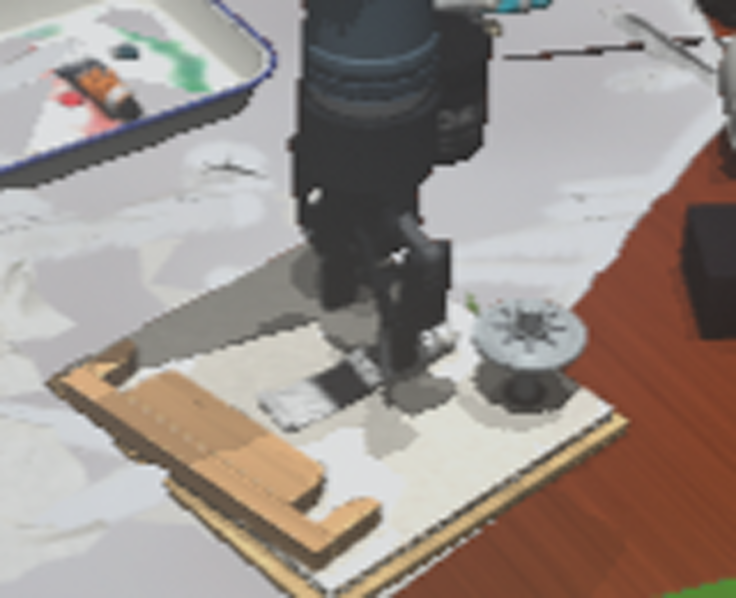

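>>> {"api": "step_arm", "payload": {
  "increments": [
    [0, 0, -0.003, 0, 0, 0, 0.3],
    [0, 0, -0.003, 0, 0, 0, 0.3],
    [0, 0, -0.003, 0, 0, 0, 0.3],
    [0, 0, -0.003, 0, 0, 0, 0.3],
    [0, 0, -0.003, 0, 0, 0, 0.3],
    [0, 0, -0.003, 0, 0, 0, 0.3]
  ]
}}

```text
time_s: 3.93
tool_pos: [557.0, 2.0, 17.0]
eef_rot: [-0.0, 1.0, -0.0, 0.0]
ft_force: [-0.1, 0.1, 0.5]
finger_gap: 25.6
```

Run:
```python
from h import *
from cell import telemetry
c=cap("side",4);d=cap("scene",4);s=telemetry.observe(); print(s["time_s"],s["tool_pos"],s["finger_gap"],s["ft_force"])
a=cv2.resize(load("side4")["color"][150:260,240:370,::-1],(520,440),interpolation=2)
b=cv2.resize(d["color"][180:290,215:345,::-1],(520,440),interpolation=2)
cv2.imwrite("pics/m4.png",np.hstack([a,b])[:, :800] if 0 else cv2.resize(np.hstack([a,b]),(800,338)))
cap("wrist",4)
```

```text
4.0333 [556.92310031   2.01299725  16.81484524] 25.504561706705168 [-0.17860671  0.28746594  0.07357638]
```

View pics/m4.png

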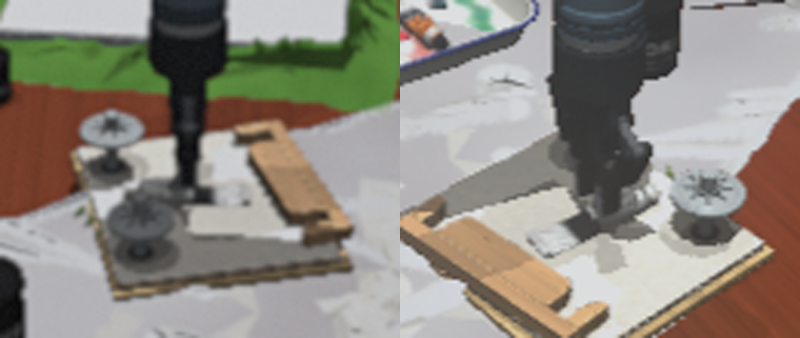

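View pics/wrist4.png

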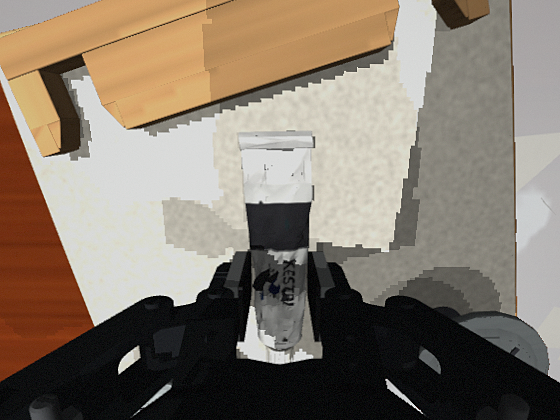

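The tube now sits between the pads, and it is narrower here. I'll close further.

>>> {"api": "step_arm", "payload": {
  "increments": [
    [0, 0, 0, 0, 0, 0, 0.05],
    [0, 0, 0, 0, 0, 0, 0.05],
    [0, 0, 0, 0, 0, 0, 0.05],
    [0, 0, 0, 0, 0, 0, 0.05]
  ]
}}

```text
time_s: 4.42
tool_pos: [557.0, 2.0, 16.8]
eef_rot: [0.0, 1.0, 0.0, -0.0]
ft_force: [-0.3, -0.2, 0.1]
finger_gap: 4.7
```

Run:
```python
from h import *
from cell import telemetry
c=cap("wrist",5);cap("side",5);d=cap("scene",5)
a=cv2.resize(load("side5")["color"][150:260,240:370,::-1],(520,440),interpolation=2)
b=cv2.resize(d["color"][180:290,215:345,::-1],(520,440),interpolation=2)
cv2.imwrite("pics/m5.png",cv2.resize(np.hstack([a,b]),(800,338)))
```

```text
(no output)
```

View pics/wrist5.png

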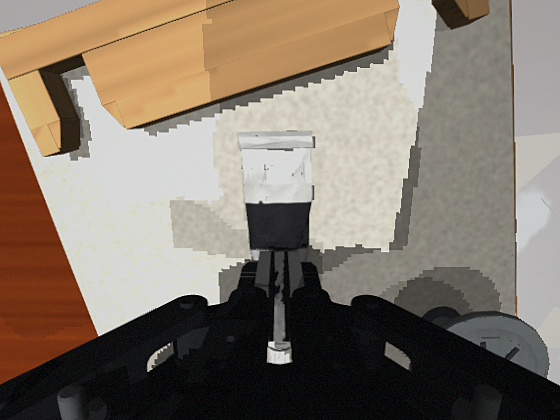

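View pics/m5.png

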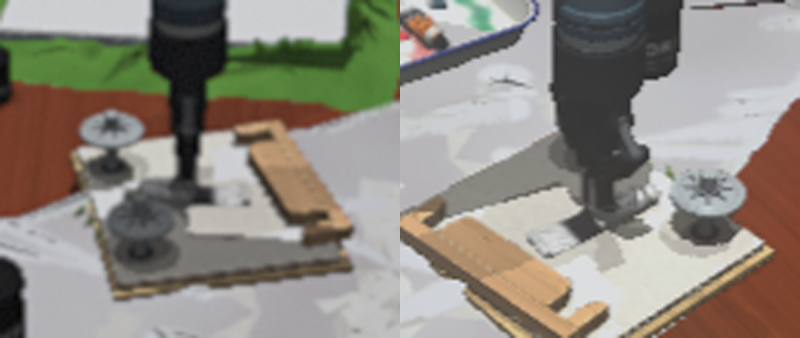

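Run:
```python
from h import *
w=load("wrist5");print(w["eye"])
s=load("side5");c=load("scene5")
for z in (17,30,42,50): print(z,w2px(w,[[557-11,2,z],[557-11,-15,z],[557-11,19,z],[557+11,2,z]]).round(0).tolist(), w2px(s,[[557,2,z]]).round(1), w2px(c,[[557,2,z]]).round(1))
crop(s,255,175,325,225,10,"s5z"); crop(c,255,215,330,275,10,"c5z"); crop(w,200,100,360,380,2.1,"w5z")
```

```text
[491.72190104   1.63749967 182.53897209]
17 [[279.0, 231.0], [247.0, 231.0], [312.0, 231.0], [279.0, 270.0]] [[300.3 213.6]] [[278.5 252.2]]
30 [[279.0, 239.0], [244.0, 239.0], [315.0, 239.0], [279.0, 281.0]] [[300.4 210.1]] [[278.5 248.4]]
42 [[279.0, 248.0], [242.0, 248.0], [317.0, 248.0], [279.0, 292.0]] [[300.4 206.8]] [[278.6 244.9]]
50 [[280.0, 255.0], [239.0, 255.0], [320.0, 255.0], [279.0, 301.0]] [[300.4 204.6]] [[278.6 242.6]]
```

View pics/s5z.png

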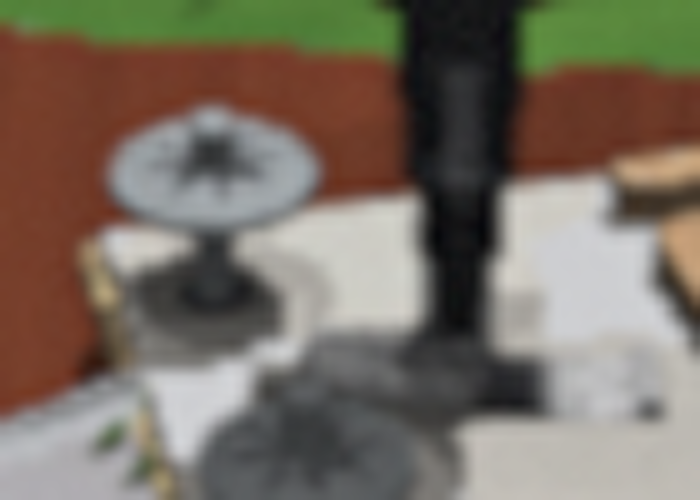

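View pics/c5z.png

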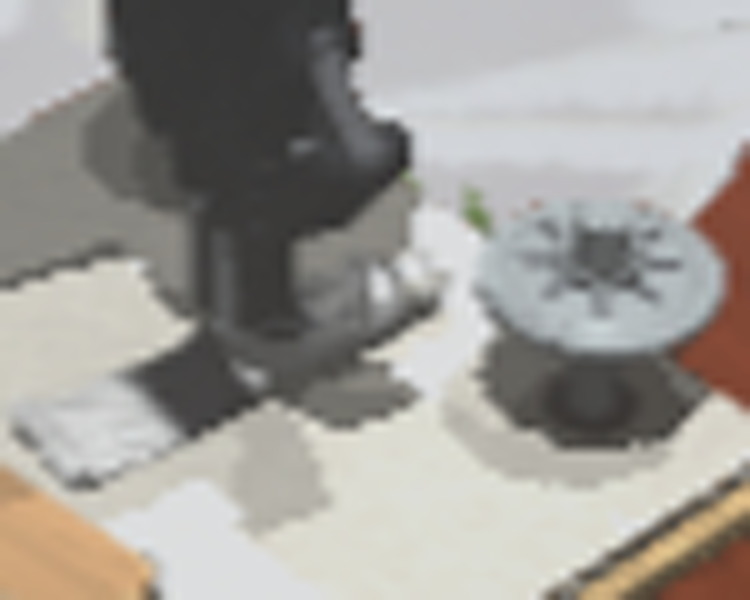

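View pics/w5z.png

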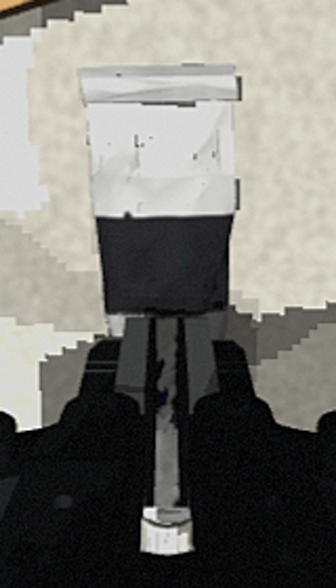

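>>> {"api": "step_arm", "payload": {
  "increments": [
    [0, 0, 0.01, 0, 0, 0, 0.7],
    [0, 0, 0.01, 0, 0, 0, 0.7],
    [0, 0, 0, 0, 0, 0, 0.7],
    [0, 0, -0.015, 0, 0, 0, 0.7],
    [0, 0, -0.03, 0, 0, 0, 0.7],
    [0, 0, -0.03, 0, 0, 0, 0.7]
  ]
}}

```text
time_s: 5.07
tool_pos: [554.8, 1.9, -0.4]
eef_rot: [-0.0, 1.0, -0.0, -0.002]
ft_force: [-1.5, -0.1, 0.0]
finger_gap: 59.5
```

>>> {"api": "step_arm", "payload": {
  "increments": [
    [0, 0, 0, 0, 0, 0, 0.35],
    [0, 0, 0, 0, 0, 0, 0.35],
    [0, 0, 0, 0, 0, 0, 0.35],
    [0, 0, 0, 0, 0, 0, 0.2],
    [0, 0, 0, 0, 0, 0, 0.2],
    [0, 0, 0, 0, 0, 0, 0.2]
  ]
}}

```text
time_s: 5.57
tool_pos: [557.4, 2.1, 2.3]
eef_rot: [-0.0, 1.0, 0.0, 0.0]
ft_force: [-0.2, -0.0, 1.3]
finger_gap: 25.4
```

>>> {"api": "step_arm", "payload": {
  "increments": [
    [0, 0, 0, 0, 0, 0, 0.1],
    [0, 0, 0, 0, 0, 0, 0.1],
    [0, 0, 0.03, 0, 0, 0, 0.1],
    [0, 0, 0.08, 0, 0, 0, 0.1],
    [0, 0, 0.15, 0, 0, 0, 0.1],
    [0, 0, 0.22, 0, 0, 0, 0.1],
    [0, 0, 0.22, 0, 0, 0, 0.1]
  ]
}}

```text
time_s: 6.15
tool_pos: [563.1, 2.4, 119.3]
eef_rot: [0.0, 1.0, 0.0, 0.007]
ft_force: [1.0, -0.0, -0.1]
finger_gap: 25.4
```

Run:
```python
from h import *
from cell import telemetry
c=cap("wrist",6);cap("side",6);s=telemetry.observe(); print(s["time_s"],s["tool_pos"],s["finger_gap"],s["ft_force"])
a=cv2.resize(load("side6")["color"][150:350,200:410,::-1],(420,400),interpolation=2)
b=cv2.resize(c["color"][:,:,::-1],(380,400)) 
cv2.imwrite("pics/m6.png",np.hstack([a,b]))
```

```text
6.25 [558.70677816   2.0391343  113.84994141] 25.319048599282524 [-0.90559032 -0.34124768 -0.60668903]
```

View pics/m6.png

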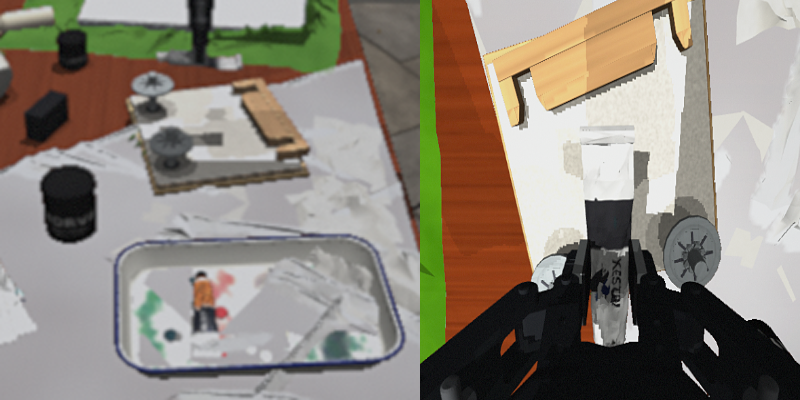

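>>> {"api": "step_arm", "payload": {
  "increments": [
    [-0.064, 0.46, 0, 0, 0, -0.15, 0.1],
    [-0.064, 0.46, 0, 0, 0, -0.15, 0.1],
    [-0.064, 0.46, 0, 0, 0, -0.15, 0.1],
    [-0.064, 0.46, 0, 0, 0, -0.15, 0.1],
    [-0.064, 0.46, 0, 0, 0, -0.15, 0.1],
    [-0.064, 0.46, 0, 0, 0, -0.15, 0.1],
    [-0.064, 0.46, 0, 0, 0, -0.15, 0.1],
    [-0.064, 0.46, 0, 0, 0, -0.15, 0.1]
  ]
}}

```text
time_s: 6.92
tool_pos: [521.5, 236.7, 109.6]
eef_rot: [0.453, 0.892, -0.001, -0.002]
ft_force: [-0.2, -0.9, -0.9]
finger_gap: 25.2
```

>>> {"api": "step_arm", "payload": {
  "increments": [
    [-0.044, 0.3, 0, 0, 0, -0.092, 0.1],
    [-0.044, 0.3, 0, 0, 0, -0.092, 0.1],
    [-0.044, 0.3, 0, 0, 0, -0.092, 0.1],
    [-0.044, 0.3, 0, 0, 0, -0.092, 0.1],
    [-0.044, 0.3, 0, 0, 0, -0.092, 0.1],
    [-0.044, 0.3, 0, 0, 0, -0.092, 0.1],
    [-0.044, 0.3, 0, 0, 0, -0.092, 0.1]
  ]
}}

```text
time_s: 7.5
tool_pos: [501.9, 380.5, 109.5]
eef_rot: [0.688, 0.726, -0.002, 0.0]
ft_force: [0.4, -0.7, -0.4]
finger_gap: 25.4
```

Run:
```python
from h import *
from cell import telemetry
c=cap("wrist",7);cap("side",7);s=telemetry.observe(); print(s["time_s"],s["tool_pos"],s["finger_gap"],s["ft_force"])
a=cv2.resize(load("side7")["color"][150:350,200:410,::-1],(420,400),interpolation=2)
b=cv2.resize(c["color"][:,:,::-1],(380,400)) 
cv2.imwrite("pics/m7.png",np.hstack([a,b]))
for z in (7,18,30,60): print(z,w2px(c,[[503,320,z],[503,382,z],[503,444,z]]).round().tolist())
```

```text
7.6 [503.32546919 378.99819676 110.34913027] 25.266199722779355 [ 0.71093217 -0.62222777  0.316789  ]
7 [[276.0, 271.0], [280.0, 202.0], [284.0, 125.0]]
18 [[276.0, 277.0], [280.0, 206.0], [285.0, 125.0]]
30 [[276.0, 284.0], [280.0, 210.0], [285.0, 125.0]]
60 [[275.0, 303.0], [280.0, 221.0], [285.0, 126.0]]
```

View pics/m7.png

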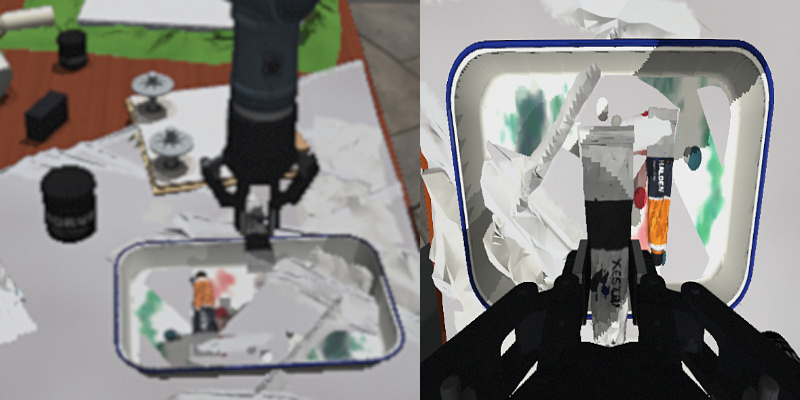

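View pics/wrist7.png

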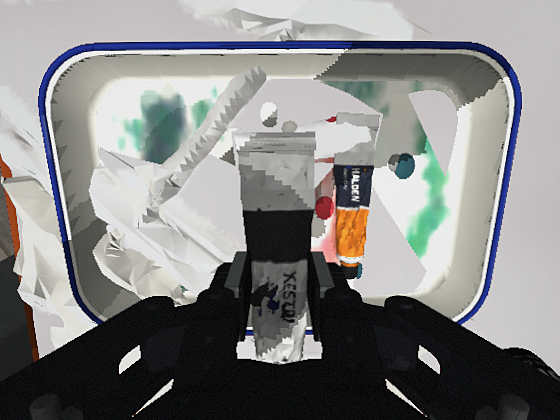

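>>> {"api": "step_arm", "payload": {
  "increments": [
    [0, 0, -0.07, 0, 0, 0, 0.1],
    [0, 0, -0.14, 0, 0, 0, 0.1],
    [0, 0, -0.2, 0, 0, 0, 0.1],
    [0, 0, -0.22, 0, 0, 0, 0.1],
    [0, 0, -0.23, 0, 0, 0, 0.1],
    [0, 0, -0.236, 0, 0, 0, 0.1],
    [0, 0, -0.236, 0, 0, 0, 0.1]
  ]
}}

```text
time_s: 8.18
tool_pos: [504.3, 382.1, -5.1]
eef_rot: [0.689, 0.724, 0.001, 0.0]
ft_force: [-0.9, -0.0, -0.2]
finger_gap: 25.1
```

>>> {"api": "step_arm", "payload": {
  "increments": [
    [0, 0, -0.004, 0, 0, 0, 0.1],
    [0, 0, -0.006, 0, 0, 0, 0.1],
    [0, 0, -0.006, 0, 0, 0, 0.1]
  ]
}}

```text
time_s: 8.43
tool_pos: [503.9, 382.8, -7.8]
eef_rot: [0.689, 0.725, 0.001, 0.0]
ft_force: [-0.2, 0.2, -0.2]
finger_gap: 24.9
```

>>> {"api": "step_arm", "payload": {
  "increments": [
    [0, 0, 0, 0, 0, 0, 0.42],
    [0, 0, 0, 0, 0, 0, 0.42],
    [0, 0, 0, 0, 0, 0, 0.42],
    [0, 0, 0, 0, 0, 0, 0.42],
    [0, 0, 0.06, 0, 0, 0, 0.42],
    [0, 0, 0.14, 0, 0, 0, 0.42],
    [0, 0, 0.22, 0, 0, 0, 0.42],
    [0, 0, 0.26, 0, 0, 0, 0.42]
  ]
}}

```text
time_s: 9.1
tool_pos: [505.4, 384.1, 126.4]
eef_rot: [0.689, 0.725, 0.004, 0.0]
ft_force: [2.3, 0.7, 0.8]
finger_gap: 35.7
```

Run:
```python
from h import *
from cell import telemetry
c=cap("wrist",8);s=telemetry.observe(); print(s["time_s"],s["tool_pos"],s["finger_gap"],s["ft_force"])
```

```text
9.15 [507.39521494 385.76962888 129.93935281] 35.75399285164199 [0.58346971 0.41079494 1.65705454]
```

View pics/wrist8.png

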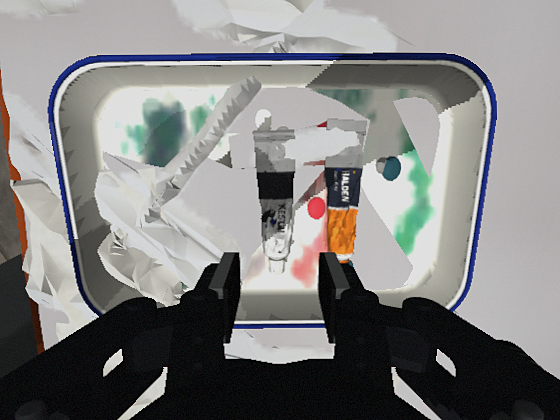

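The tube lies in the tray at (275,190), beside the other one. Next is the bar.

>>> {"api": "step_arm", "payload": {
  "increments": [
    [-0.078, -0.64, 0, 0, 0, 0.04, 0.8],
    [-0.078, -0.64, 0, 0, 0, 0.04, 0.8],
    [-0.078, -0.64, 0, 0, 0, 0.04, 0.8],
    [-0.078, -0.64, 0, 0, 0, 0.04, 0.8],
    [-0.078, -0.64, 0, 0, 0, 0.04, 0.8],
    [-0.078, -0.64, 0, 0, 0, 0.04, 0.8],
    [-0.078, -0.64, 0, 0, 0, 0.04, 0.8],
    [-0.078, -0.64, 0, 0, 0, 0.04, 0.8]
  ]
}}

```text
time_s: 9.82
tool_pos: [462.7, 57.8, 120.6]
eef_rot: [0.594, 0.804, -0.001, 0.0]
ft_force: [0.7, -0.4, -0.9]
finger_gap: 68.3
```

Run:
```python
from h import *
from cell import telemetry
c=cap("wrist",9);s=telemetry.observe(); print(s["time_s"],s["tool_pos"],s["eef_rot"],s["finger_gap"],s["ft_force"])
```

```text
9.8667 [461.76713484  50.8583186  120.17382396] [ 5.97395388e-01  8.01940506e-01 -3.15389627e-03  4.77136954e-04] 68.63337728916379 [-0.14567    -4.45354815 -0.21825934]
```

View pics/wrist9.png

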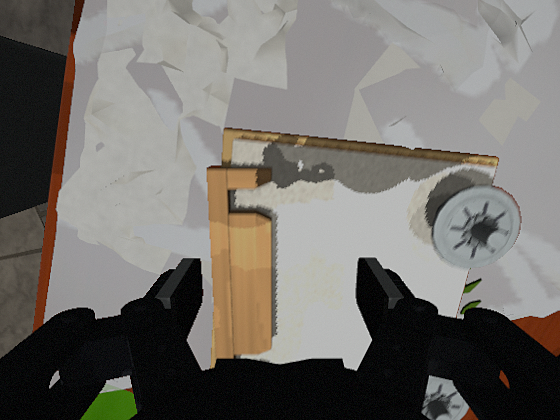

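Run:
```python
from h import *
w=load("wrist9");P=px2w(w,[(207,167),(213,360),(272,216),(271,350)],34);print(P.round(1).tolist())
print(np.arctan2(P[0,0]-P[1,0],-(P[1,1]-P[0,1])), )
w=load("wrist1");t=lambda p:np.array(p)/2.1+[80,0]
P=px2w(w,t([(45,162),(512,2),(220,270),(568,165),(103,305),(685,125)]),[34,34,34,34,34,34]);print(P.round(1).tolist())
w=load("wrist2");crop(w,105,0,420,140,2.5,"w2c")
```

```text
[[401.6, 73.4, 34.0], [447.9, -92.2, 34.0], [459.6, 51.1, 34.0], [494.3, -66.7, 34.0]]
-0.2727812929561378
[[459.2, -117.4, 34.0], [414.4, 30.6, 34.0], [493.2, -63.5, 34.0], [460.9, 49.8, 34.0], [504.4, -103.7, 34.0], [448.9, 86.2, 34.0]]
```

View pics/w2c.png

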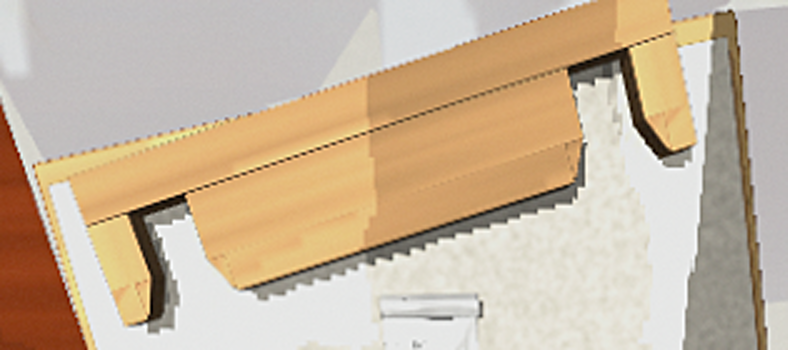

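>>> {"api": "step_arm", "payload": {
  "increments": [
    [-0.019, -0.155, 0, 0, 0, -0.002, 0.9],
    [-0.019, -0.155, 0, 0, 0, -0.002, 0.9],
    [-0.019, -0.155, -0.07, 0, 0, -0.002, 0.9],
    [-0.019, -0.155, -0.14, 0, 0, -0.002, 0.9],
    [-0.019, -0.155, -0.2, 0, 0, -0.002, 0.9],
    [-0.019, -0.155, -0.22, 0, 0, -0.002, 0.9],
    [-0.019, -0.155, -0.23, 0, 0, -0.002, 0.9],
    [-0.019, -0.155, -0.23, 0, 0, -0.002, 0.9]
  ]
}}

```text
time_s: 10.53
tool_pos: [454.1, -15.1, 5.3]
eef_rot: [0.598, 0.802, -0.0, -0.001]
ft_force: [-0.2, -0.7, -0.8]
finger_gap: 76.7
```

Run:
```python
from h import *
from cell import telemetry
c=cap("side",10);d=cap("scene",10);s=telemetry.observe(); print(s["time_s"],s["tool_pos"],s["finger_gap"],s["ft_force"])
a=cv2.resize(c["color"][140:240,260:370,::-1],(440,400),interpolation=2)
b=cv2.resize(d["color"][190:310,195:325,::-1],(433,400),interpolation=2)
cv2.imwrite("pics/m10.png",cv2.resize(np.hstack([a,b]),(800,366)))
```

```text
10.6333 [456.0917802  -15.08289159   7.06788387] 76.90711705203209 [ 0.14255926 -0.53152313  0.6268409 ]
```

View pics/m10.png

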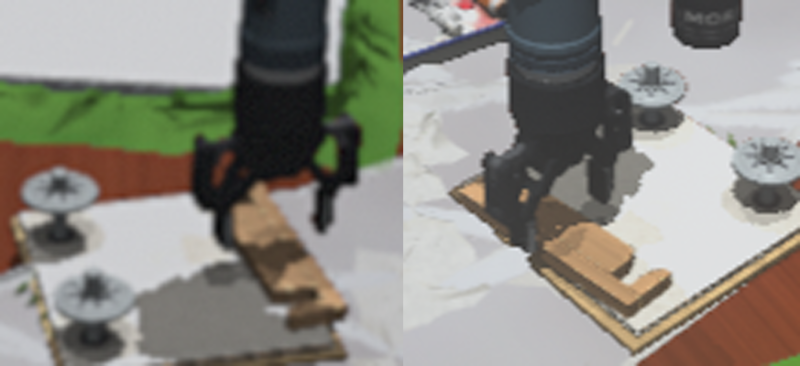

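>>> {"api": "step_arm", "payload": {
  "increments": [
    [0, 0, 0, 0, 0, 0, 0.7],
    [0, 0, 0, 0, 0, 0, 0.7],
    [0, 0, -0.01, 0, 0, 0, 0.7],
    [0, 0, -0.02, 0, 0, 0, 0.7],
    [0, 0, -0.02, 0, 0, 0, 0.7]
  ]
}}

```text
time_s: 11.05
tool_pos: [453.8, -15.5, -4.8]
eef_rot: [0.598, 0.802, -0.0, -0.0]
ft_force: [-0.4, 1.0, -0.5]
finger_gap: 60.0
```

>>> {"api": "step_arm", "payload": {
  "increments": [
    [0, 0, 0, 0, 0, 0, 0.55],
    [0, 0, 0, 0, 0, 0, 0.5],
    [0, 0, 0, 0, 0, 0, 0.5],
    [0, 0, 0, 0, 0, 0, 0.5]
  ]
}}

```text
time_s: 11.38
tool_pos: [454.6, -15.5, -4.1]
eef_rot: [0.598, 0.802, 0.0, 0.0]
ft_force: [-0.1, -0.2, 0.9]
finger_gap: 48.2
```

Run:
```python
from h import *
from cell import telemetry
c=cap("side",11);d=cap("scene",11);cap("wrist",11);s=telemetry.observe(); print(s["time_s"],s["tool_pos"],s["eef_rot"],s["finger_gap"],s["ft_force"])
a=cv2.resize(c["color"][140:240,260:370,::-1],(440,400),interpolation=2)
b=cv2.resize(d["color"][190:310,195:325,::-1],(433,400),interpolation=2)
cv2.imwrite("pics/m11.png",cv2.resize(np.hstack([a,b]),(800,366)))
```

```text
11.5333 [454.55600452 -15.48576879  -4.11334856] [5.97885300e-01 8.01581665e-01 3.62318246e-05 3.39701562e-05] 48.48178654106656 [-0.2076222   0.46457792 -0.0761245 ]
```

View pics/m11.png

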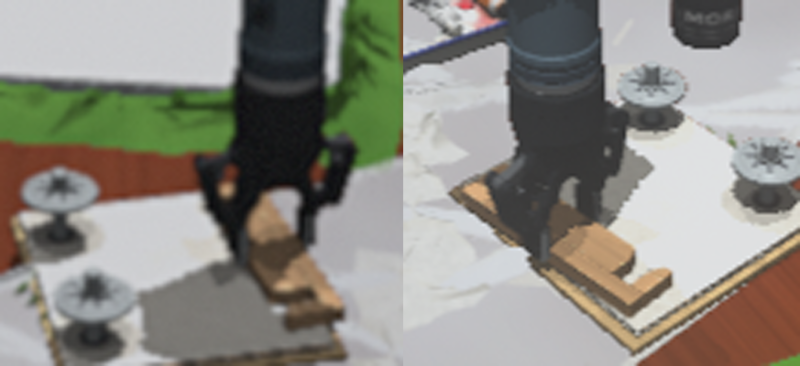

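View pics/wrist11.png

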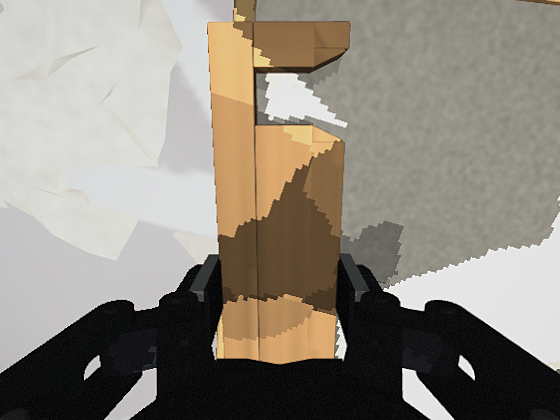

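Run:
```python
from h import *
w=load("wrist11")
P=px2w(w,[(208,23),(349,22),(217,350),(256,97),(335,350),(343,140)],34);print(P.round(1).tolist())
y=0.2895;A=np.array([[np.cos(y),np.sin(y)],[-np.sin(y),np.cos(y)]])
tcp=np.array([454.56,-15.49])
print((A@(P[:,:2]-tcp).T).T.round(1))
# book refit from wrist imgs 1 & 2 & 9 corners
```

```text
[[403.5, 72.3, 34.0], [450.0, 86.5, 34.0], [438.0, -54.3, 34.0], [426.0, 53.6, 34.0], [488.5, -39.2, 34.0], [461.2, 48.2, 34.0]]
[[-23.8  98.7]
 [ 24.8  99.1]
 [-27.  -32.5]
 [ -7.7  74.4]
 [ 25.7 -32.4]
 [ 24.6  59.1]]
```

>>> {"api": "step_arm", "payload": {
  "increments": [
    [0.035, 0.008, 0, 0, 0, -0.002, 0.45],
    [0.07, 0.016, 0, 0, 0, -0.004, 0.45],
    [0.105, 0.023, 0, 0, 0, -0.006, 0.45],
    [0.14, 0.03, 0, 0, 0, -0.009, 0.45],
    [0.175, 0.037, 0, 0, 0, -0.011, 0.45],
    [0.21, 0.045, 0, 0, 0, -0.013, 0.45],
    [0.245, 0.052, 0, 0, 0, -0.0146, 0.45],
    [0.245, 0.052, 0, 0, 0, -0.0146, 0.45]
  ]
}}

```text
time_s: 12.2
tool_pos: [579.6, 11.2, -3.6]
eef_rot: [0.634, 0.773, 0.001, 0.001]
ft_force: [0.9, 0.6, -1.5]
finger_gap: 48.5
```

Run:
```python
from h import *
from cell import telemetry
c=cap("side",12);d=cap("scene",12);w=cap("wrist",12);s=telemetry.observe(); print(s["time_s"],s["tool_pos"],s["eef_rot"],s["finger_gap"],s["ft_force"])
a=cv2.resize(c["color"][160:250,250:350,::-1],(440,400),interpolation=2)
b=cv2.resize(d["color"][190:310,210:340,::-1],(433,400),interpolation=2)
cv2.imwrite("pics/m12.png",cv2.resize(np.hstack([a,b]),(800,366)))
```

```text
12.35 [577.72050332  10.80482703  -4.02813796] [6.33929204e-01 7.73390582e-01 6.90485792e-04 5.44323182e-04] 48.4847343320345 [ 1.4742713  -0.13013344  1.06527393]
```

View pics/m12.png

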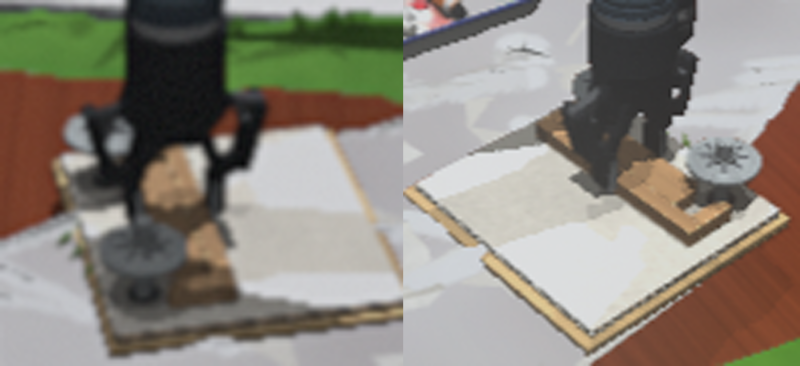

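View pics/wrist12.png

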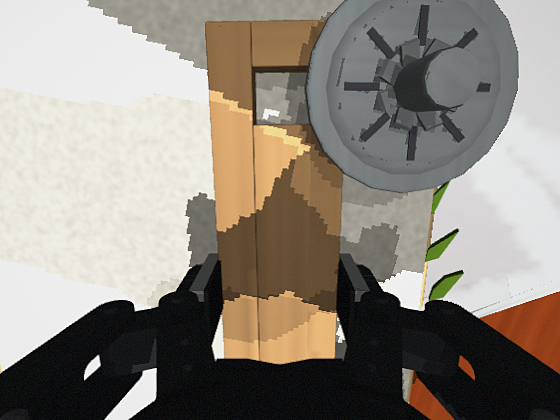

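Run:
```python
from h import *
w=load("wrist12"); im=w["color"][0:200,300:530,::-1]
im=cv2.convertScaleAbs(cv2.resize(im,None,fx=3,fy=3,interpolation=2),alpha=1.6)
cv2.imwrite("pics/w12c.png",im)
print(w["eye"])
```

```text
[565.66736838  75.26141489 161.68645309]
```

View pics/w12c.png

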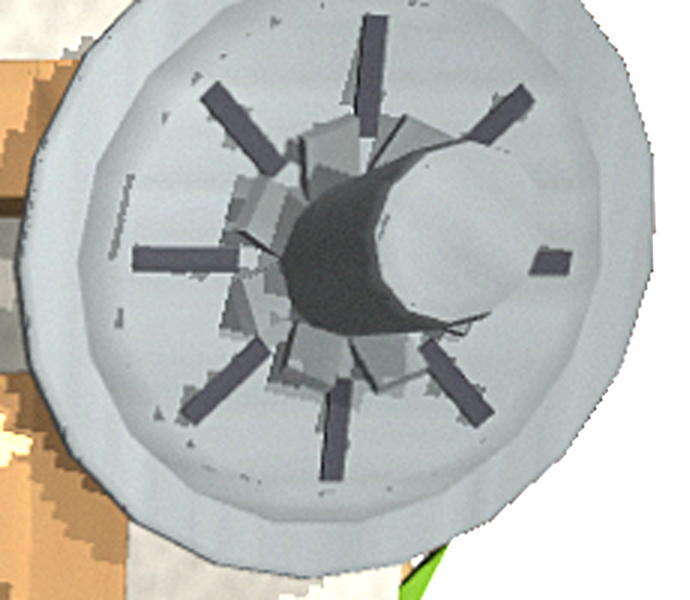

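Run:
```python
from h import *
w=load("wrist12")
P=px2w(w,[(452.7,78)],82)[0];print("post L",P.round(1))
for z in (56,60,64):
  Q=px2w(w,np.array([(20,260),(655,190),(310,575)])/3+[300,0],z);print(z,Q.round(1).tolist(), np.linalg.norm(Q[0]-Q[1]))
B=px2w(w,[(206,23),(255,97),(217,350),(335,350)],34);print(B.round(1).tolist())
y=2*(np.arctan2(.77339,.63393)-np.pi/4);print(y)
A=np.array([[np.cos(y),np.sin(y)],[-np.sin(y),np.cos(y)]])
tcp=np.array([577.72,10.80])
print((A@(B[:,:2]-tcp).T).T.round(1),A@(P[:2]-tcp))
```

```text
post L [602.1  92.6  82. ]
56 [[571.9, 87.0, 56.0], [632.0, 106.2, 56.0], [609.4, 62.1, 56.0]] 63.06386119398579
60 [[571.6, 86.6, 60.0], [629.4, 105.1, 60.0], [607.8, 62.6, 60.0]] 60.67703263260343
64 [[571.4, 86.1, 64.0], [626.9, 103.9, 64.0], [606.1, 63.1, 64.0]] 58.29020407122107
[[534.6, 103.0, 34.0], [555.6, 82.3, 34.0], [558.1, -26.2, 34.0], [609.8, -15.9, 34.0]]
0.1975473519962072
[[-24.2  98.8]
 [ -7.7  74.5]
 [-26.5 -32.4]
 [ 26.2 -32.4]] [39.94574647 75.3982993 ]
```

>>> {"api": "step_arm", "payload": {
  "increments": [
    [0.012, 0.0045, 0, 0, 0, 0, 0.45],
    [0.024, 0.007, 0, 0, 0, 0, 0.45],
    [0.036, 0.0095, 0, 0, 0, 0, 0.45],
    [0.048, 0.012, 0, 0, 0, 0, 0.45],
    [0.06, 0.0142, 0, 0, 0, 0, 0.45],
    [0.07, 0.0162, 0, 0, 0, 0, 0.45],
    [0.078, 0.0176, 0, 0, 0, 0, 0.45],
    [0.078, 0.0176, 0, 0, 0, 0, 0.45]
  ]
}}

```text
time_s: 13.02
tool_pos: [612.1, 17.9, -4.3]
eef_rot: [0.634, 0.773, -0.003, -0.003]
ft_force: [-4.3, -0.5, 7.7]
finger_gap: 48.3
```

Run:
```python
from h import *
from cell import telemetry
c=cap("side",13);d=cap("scene",13);w=cap("wrist",13);s=telemetry.observe(); print(s["time_s"],s["tool_pos"],s["eef_rot"],s["finger_gap"],s["ft_force"],s["torque"])
a=cv2.resize(c["color"][160:250,240:340,::-1],(440,400),interpolation=2)
b=cv2.resize(d["color"][190:300,230:340,::-1],(400,400),interpolation=2)
cv2.imwrite("pics/m13.png",cv2.resize(np.hstack([a,b]),(800,380)))
```

```text
13.1667 [612.14158048  17.88746475  -4.27495729] [ 0.63428956  0.77308618 -0.0029338  -0.00242815] 48.3155081752483 [-4.45018716 -0.82665726  7.76489107] [-3.10371891e-01  1.13412892e+00 -5.42777249e-04]
```

View pics/m13.png

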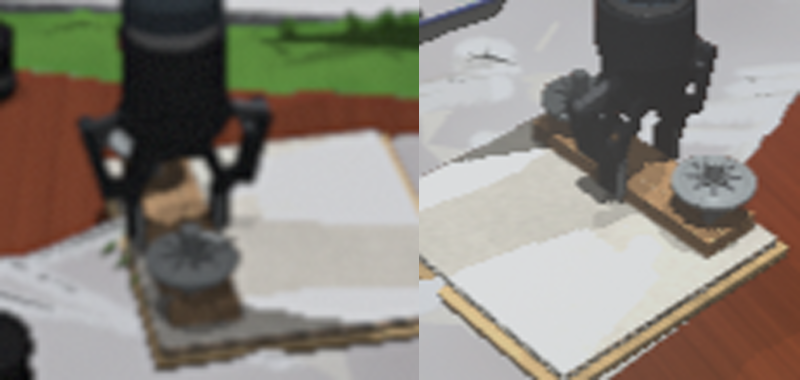

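View pics/wrist13.png

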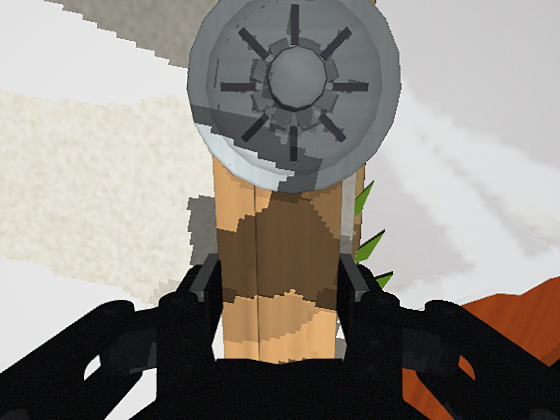

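Run:
```python
from h import *
w=load("wrist13"); im=w["color"][0:200,180:410,::-1]
im=cv2.convertScaleAbs(cv2.resize(im,None,fx=3,fy=3,interpolation=2),alpha=1.6); cv2.imwrite("pics/w13c.png",im)
P=px2w(w,[(299,78)],82)[0];print("post L",P.round(1))
B=px2w(w,[(215,165),(217,350),(257,250),(335,350),(343,190)],34);print(B.round(1).tolist())
Rm=R.from_quat([0.63428956,0.77308618,-0.0029338,-0.00242815]).as_matrix(); print(Rm.round(3))
y=2*(np.arctan2(.77308618,.63428956)-np.pi/4);print(y)
A=np.array([[np.cos(y),np.sin(y)],[-np.sin(y),np.cos(y)]])
tcp=np.array([612.14,17.89])
print((A@(B[:,:2]-tcp).T).T.round(1),A@(P[:2]-tcp))
```

```text
post L [603.1  92.7  82. ]
[[579.4, 62.2, 34.0], [592.3, -19.1, 34.0], [601.3, 31.4, 34.0], [643.8, -8.5, 34.0], [629.5, 62.5, 34.0]]
[[-0.195  0.981 -0.007]
 [ 0.981  0.195 -0.001]
 [ 0.    -0.008 -1.   ]]
0.19660598337661805
[[-23.4  49.9]
 [-26.6 -32.4]
 [ -8.   15.4]
 [ 25.9 -32. ]
 [ 25.7  40.3]] [ 5.76152032 75.12823944]
```

View pics/w13c.png

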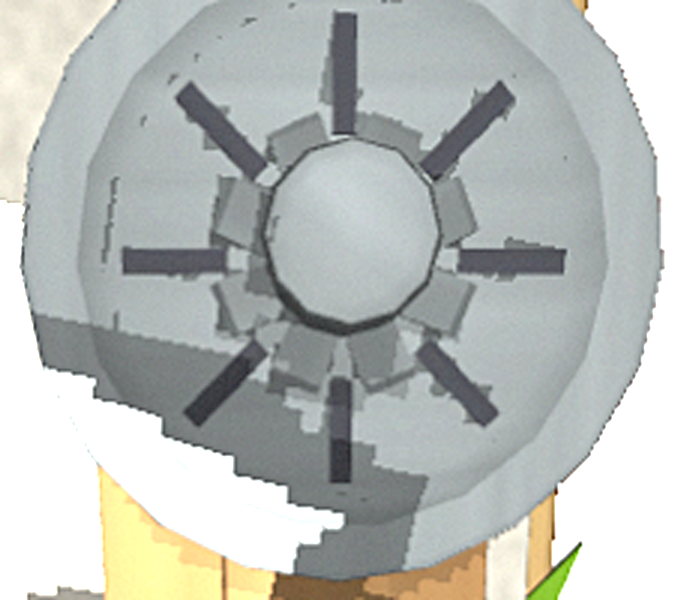

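Run:
```python
from h import *
c=load("scene13");im=c["color"][185:285,240:340,::-1]
cv2.imwrite("pics/c13z.png",cv2.convertScaleAbs(cv2.resize(im,None,fx=6,fy=6,interpolation=2),alpha=1.5))
c=load("side13");im=c["color"][165:245,245:345,::-1]
cv2.imwrite("pics/s13z.png",cv2.convertScaleAbs(cv2.resize(im,None,fx=7,fy=7,interpolation=2),alpha=1.8))
```

```text
(no output)
```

View pics/c13z.png

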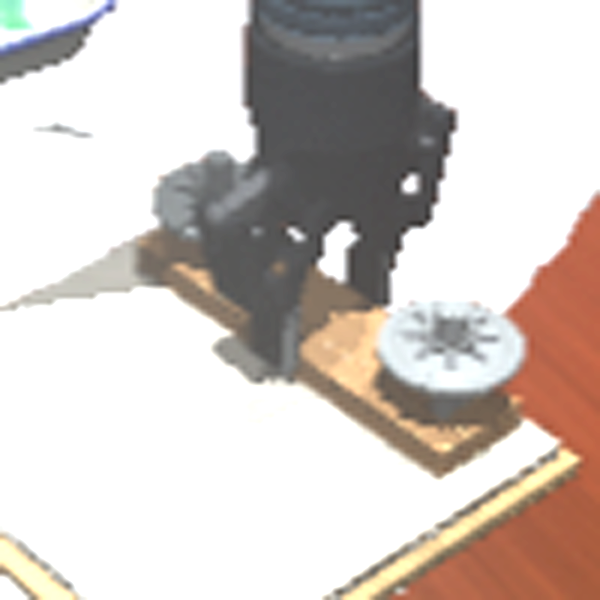

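View pics/s13z.png

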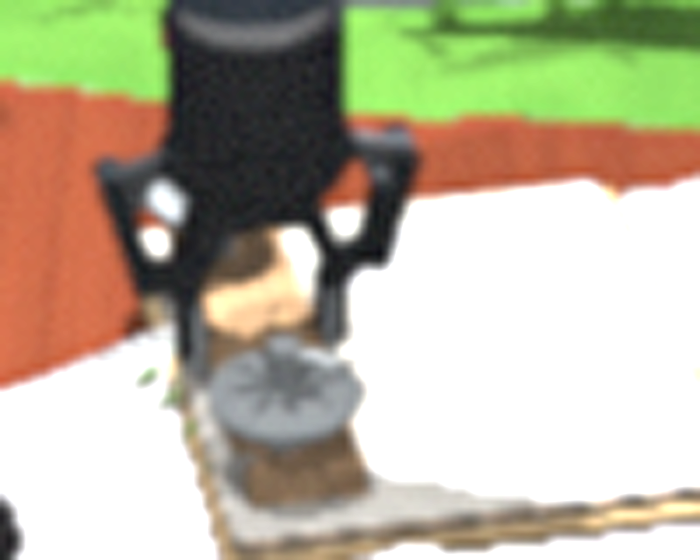

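>>> {"api": "step_arm", "payload": {
  "increments": [
    [0, 0, 0.004, 0, 0, 0, 0.45],
    [0, 0, 0.004, 0, 0, 0, 0.45],
    [0, 0, 0.004, 0, 0, 0, 0.45]
  ]
}}

```text
time_s: 13.42
tool_pos: [615.4, 19.3, -2.5]
eef_rot: [0.634, 0.773, -0.0, -0.0]
ft_force: [-0.1, 0.6, -1.5]
finger_gap: 48.2
```

Run:
```python
from cell import telemetry
s=telemetry.observe(); print(s["time_s"],s["tool_pos"],s["eef_rot"],s["finger_gap"],s["ft_force"],s["torque"])
```

```text
13.4167 [615.3795807   19.30046613  -2.52297089] [ 6.34024973e-01  7.73312517e-01 -1.47753028e-04 -2.48973023e-04] 48.24613297923418 [-0.11189786  0.5715031  -1.49524054] [-0.00245663 -0.00875586 -0.01658551]
```

Friction on the book was what held it. After a 2 mm lift it moved on to (615.4, 19.3). I'll push the last few millimetres.

>>> {"api": "step_arm", "payload": {
  "increments": [
    [0.003, 0.0005, 0, 0, 0, 0, 0.45],
    [0.005, 0.001, 0, 0, 0, 0, 0.45],
    [0.005, 0.001, 0, 0, 0, 0, 0.45],
    [0.005, 0.001, 0, 0, 0, 0, 0.45]
  ]
}}

```text
time_s: 13.75
tool_pos: [618.0, 19.8, -2.5]
eef_rot: [0.634, 0.773, -0.0, -0.0]
ft_force: [-0.4, -0.1, -1.4]
finger_gap: 48.6
```

Run:
```python
from h import *
from cell import telemetry
w=cap("wrist",14);s=telemetry.observe(); print(s["time_s"],s["tool_pos"],s["eef_rot"],s["finger_gap"],s["ft_force"],s["torque"])
im=w["color"][0:360,180:410,::-1]
im=cv2.convertScaleAbs(cv2.resize(im,None,fx=1.66,fy=1.66,interpolation=2),alpha=1.4); cv2.imwrite("pics/w14c.png",im)
im=w["color"][30:130,240:360,::-1]; cv2.imwrite("pics/w14d.png",cv2.convertScaleAbs(cv2.resize(im,None,fx=5,fy=5,interpolation=2),alpha=1.6))
```

```text
13.8 [618.04513971  19.84903634  -2.48191097] [ 6.34051327e-01  7.73290785e-01 -3.22564938e-04 -4.16721327e-04] 48.25796487692272 [-1.07518873 -0.0894496  -1.96303878] [-0.02974703  0.17672774 -0.06959049]
```

View pics/w14c.png

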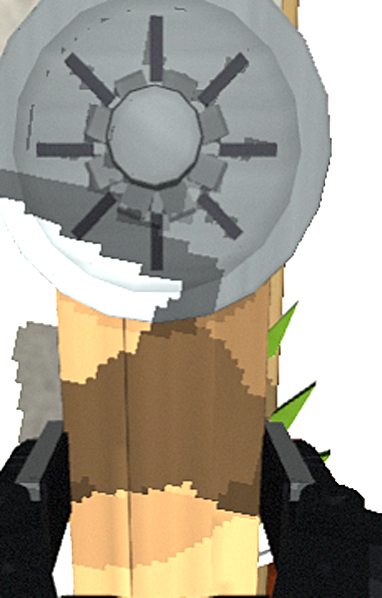

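View pics/w14d.png

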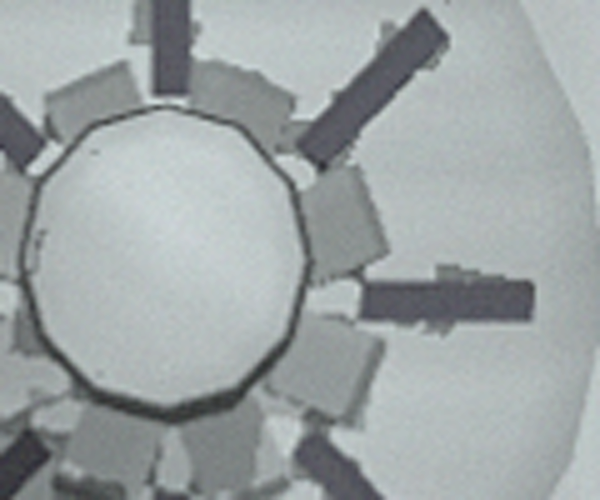

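Run:
```python
from h import *
w=load("wrist14")
P=px2w(w,[(273,81)],82)[0];print("post L",P.round(1))
B=px2w(w,[(180+60/1.66,320/1.66),(180+267/1.66,350/1.66),(180+72/1.66,540/1.66),(180+260/1.66,540/1.66)],36);
y=2*(np.arctan2(.77329,.63405)-np.pi/4);print(y)
A=np.array([[np.cos(y),np.sin(y)],[-np.sin(y),np.cos(y)]])
tcp=np.array([618.05,19.85])
print((A@(B[:,:2]-tcp).T).T.round(1),A@(P[:2]-tcp))
```

```text
post L [602.8  92.9  82. ]
0.19723495179569062
[[-23.7  39.1]
 [ 25.   32. ]
 [-23.4 -19.6]
 [ 25.8 -19.4]] [-0.62681161 74.6489051 ]
```

>>> {"api": "step_arm", "payload": {
  "increments": [
    [-0.0024, -0.0005, -0.003, 0, 0, 0, 0.45],
    [-0.0024, -0.0005, -0.005, 0, 0, 0, 0.45],
    [-0.0024, -0.0005, -0.005, 0, 0, 0, 0.45],
    [-0.0024, -0.0005, -0.003, 0, 0, 0, 0.65],
    [-0.0024, -0.0005, -0.003, 0, 0, 0, 0.72],
    [-0.0024, -0.0005, -0.003, 0, 0, 0, 0.72]
  ]
}}

```text
time_s: 14.3
tool_pos: [617.9, 19.6, -3.4]
eef_rot: [0.634, 0.773, 0.0, 0.0]
ft_force: [0.1, -0.6, 0.4]
finger_gap: 61.5
```

>>> {"api": "step_arm", "payload": {
  "increments": [
    [0, 0, 0.04, 0, 0, 0, 0.72],
    [0, 0, 0.1, 0, 0, 0, 0.72],
    [0, 0, 0.18, 0, 0, 0, 0.72],
    [0, 0, 0.26, 0, 0, 0, 0.72],
    [0, -0.1, 0.34, 0, 0, 0, 0.31],
    [0, -0.18, 0.36, 0, 0, 0, 0.31],
    [0, -0.2, 0.36, 0, 0, 0, 0.31],
    [0, -0.2, 0.36, 0, 0, 0, 0.31]
  ]
}}

```text
time_s: 14.97
tool_pos: [618.8, -92.2, 180.4]
eef_rot: [0.639, 0.769, -0.001, 0.005]
ft_force: [0.0, -2.0, 0.2]
finger_gap: 26.3
```

Run:
```python
from h import *
from cell import telemetry
w=cap("wrist",15);s=telemetry.observe(); print(s["time_s"],s["tool_pos"],s["eef_rot"],s["finger_gap"],s["ft_force"],s["torque"])
```

```text
15.0167 [618.06337457 -87.65567651 178.61669411] [ 6.37730358e-01  7.70254496e-01 -9.91536425e-05  2.82688247e-03] 26.465438167152847 [ 0.03092276  0.81770318 -0.01653558] [ 0.01066212 -0.0198733   0.00993561]
```

View pics/wrist15.png

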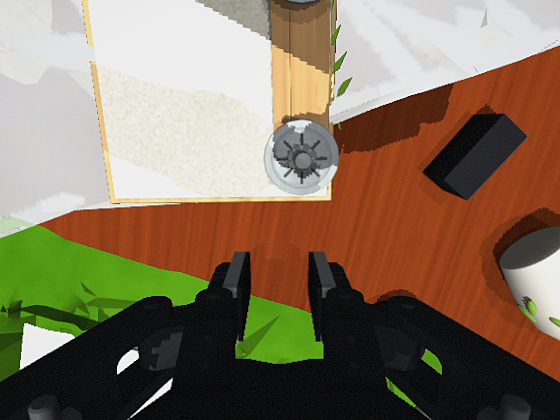

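Run:
```python
from h import *
w=load("wrist15"); im=w["color"][0:210,240:370,::-1]; cv2.imwrite("pics/w15c.png",cv2.convertScaleAbs(cv2.resize(im,None,fx=3.5,fy=3.5,interpolation=2)[:],alpha=1.0)[:735])
```

```text
(no output)
```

View pics/w15c.png

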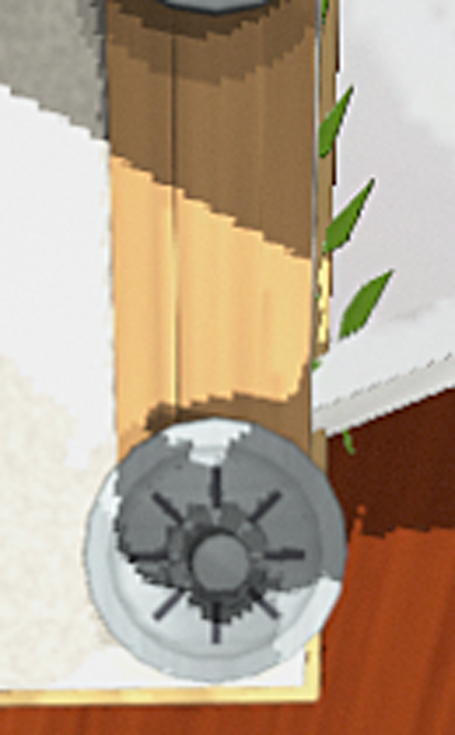

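Run:
```python
from h import *
w=load("wrist15")
P=px2w(w,[(302.6,160)],82)[0];print("post R",P.round(1), "eye",w["eye"])
b=px2w(w,[(272,45.7),(273.7,125.7),(328.6,80),(328.6,114)],34);print(b.round(1).tolist())
y=0.1972;A=np.array([[np.cos(y),np.sin(y)],[-np.sin(y),np.cos(y)]])
print((A@(b[:,:2]-P[:2]).T).T.round(1))
for z in (50,55,60,65):
    Q=px2w(w,[(264,158),(339.1,158),(301.6,120),(301.6,195)],z);print(z,Q.mean(0).round(1),np.linalg.norm(Q[0]-Q[1]).round(1),np.linalg.norm(Q[2]-Q[3]).round(1))
```

```text
post R [631.4 -53.   82. ] eye [606.2772895  -26.42486355 345.50316161]
[[590.7, 32.4, 34.0], [604.1, -32.5, 34.0], [644.2, 14.5, 34.0], [650.6, -13.4, 34.0]]
[[-23.2  91.7]
 [-22.7  25.5]
 [ 25.8  63.7]
 [ 26.6  35.1]]
50 [633.3 -54.9  50. ] 65.9 65.4
55 [632.8 -54.5  55. ] 64.8 64.3
60 [632.4 -54.   60. ] 63.7 63.2
65 [631.9 -53.5  65. ] 62.6 62.1
```

>>> {"api": "step_arm", "payload": {
  "increments": [
    [0.028, 0.0525, -0.08, 0, 0, 0, 0.31],
    [0.028, 0.0525, -0.16, 0, 0, 0, 0.31],
    [0.028, 0.0525, -0.2, 0, 0, 0, 0.31],
    [0.028, 0.0525, -0.2, 0, 0, 0, 0.31],
    [0.028, 0.0525, -0.2, 0, 0, 0, 0.31],
    [0.028, 0.0525, -0.2, 0, 0, 0, 0.31]
  ]
}}

```text
time_s: 15.52
tool_pos: [632.5, -54.1, 77.7]
eef_rot: [0.634, 0.773, 0.001, 0.001]
ft_force: [-0.2, -1.1, 0.9]
finger_gap: 26.7
```

Run:
```python
from h import *
from cell import telemetry
w=cap("wrist",16);c=cap("side",16);d=cap("scene",16);s=telemetry.observe(); print(s["time_s"],s["tool_pos"],s["eef_rot"],s["finger_gap"],s["ft_force"],s["torque"])
a=cv2.resize(c["color"][150:240,230:330,::-1],(440,400),interpolation=2)
b=cv2.resize(d["color"][180:290,240:350,::-1],(400,400),interpolation=2)
cv2.imwrite("pics/m16.png",cv2.resize(np.hstack([a,b]),(800,380)))
```

```text
15.6667 [633.57676612 -54.71887595  79.1972844 ] [0.6343078  0.77307635 0.00152701 0.00205826] 26.311729966954637 [-0.3307345  -0.28711097 -0.81631711] [0.00916205 0.00697173 0.00437323]
```

View pics/m16.png

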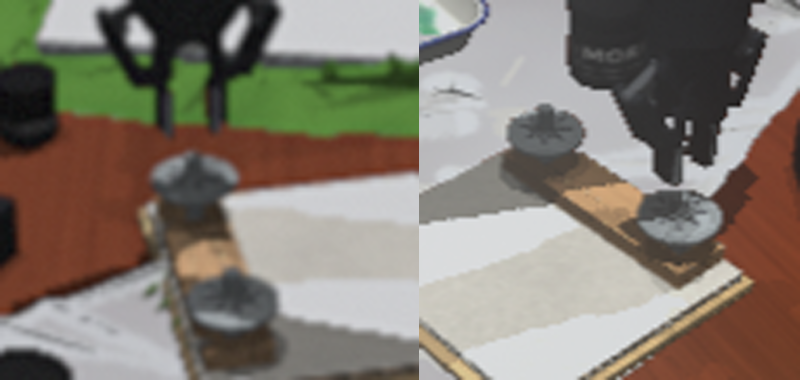

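View pics/wrist16.png

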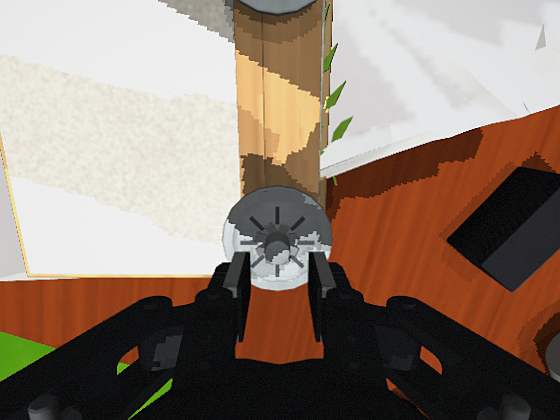

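Run:
```python
from h import *
w=load("wrist16"); im=w["color"][180:300,210:345,::-1]; cv2.imwrite("pics/w16c.png",cv2.resize(im,None,fx=5,fy=5,interpolation=2))
```

```text
(no output)
```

View pics/w16c.png

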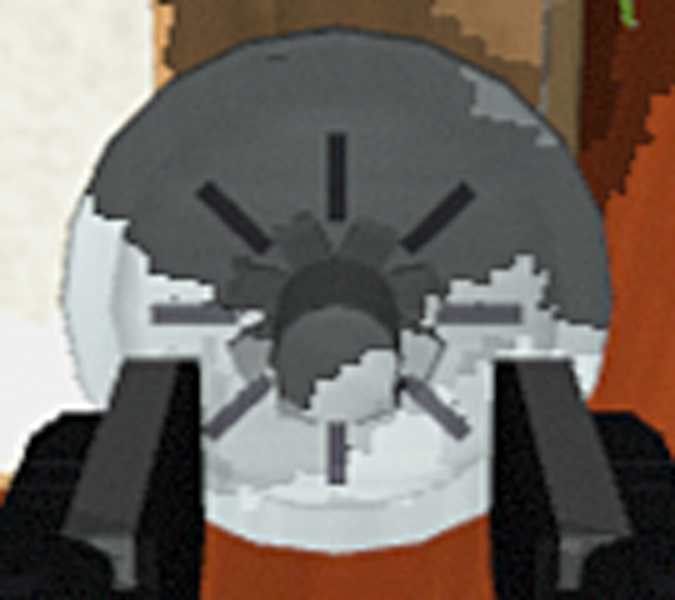

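Run:
```python
from h import *
w=load("wrist16")
print(px2w(w,[(277.4,252.4)],82).round(1),px2w(w,[((335/5)+210,180+312/5)],[58]).round(1),w["eye"])
```

```text
[[632.2 -53.4  82. ]] [[632.5 -56.8  58. ]] [619.95089367  10.316334   243.32953177]
```

>>> {"api": "step_arm", "payload": {
  "increments": [
    [0, 0, -0.03, 0, 0, 0, 0.31],
    [0, 0, -0.05, 0, 0, 0, 0.31],
    [0, 0, -0.056, 0, 0, 0, 0.31],
    [0, 0, -0.062, 0, 0, 0, 0.31],
    [0, 0, -0.062, 0, 0, 0, 0.31]
  ]
}}

```text
time_s: 16.08
tool_pos: [630.9, -54.3, 45.0]
eef_rot: [0.634, 0.773, -0.0, -0.0]
ft_force: [-0.9, 0.2, 0.5]
finger_gap: 26.4
```

>>> {"api": "step_arm", "payload": {
  "increments": [
    [0, 0, -0.004, 0, 0, 0, 0.31],
    [0, 0, -0.008, 0, 0, 0, 0.31],
    [0, 0, -0.008, 0, 0, 0, 0.31]
  ]
}}

```text
time_s: 16.33
tool_pos: [632.0, -54.2, 41.9]
eef_rot: [0.634, 0.773, 0.0, 0.0]
ft_force: [0.8, -0.3, 0.5]
finger_gap: 26.5
```

>>> {"api": "step_arm", "payload": {
  "increments": [
    [0, 0, -0.005, 0, 0, 0, 0.31],
    [0, 0, -0.01, 0, 0, 0, 0.31],
    [0, 0, -0.01, 0, 0, 0, 0.31]
  ]
}}

```text
time_s: 16.58
tool_pos: [632.0, -54.2, 37.7]
eef_rot: [0.634, 0.773, 0.0, 0.0]
ft_force: [-0.8, 0.2, 4.5]
finger_gap: 26.6
```

Run:
```python
from h import *
from cell import telemetry
c=cap("side",17);d=cap("scene",17);s=telemetry.observe(); print(s["time_s"],s["tool_pos"],s["finger_gap"],s["ft_force"],s["torque"])
a=cv2.resize(c["color"][150:240,230:330,::-1],(440,400),interpolation=2)
b=cv2.resize(d["color"][180:290,240:350,::-1],(400,400),interpolation=2)
cv2.imwrite("pics/m17.png",cv2.resize(np.hstack([a,b]),(800,380)))
```

```text
16.6833 [632.04852396 -54.24800429  37.77506983] 26.524008898487928 [-1.52571372 -0.41680956  4.63514797] [0.01962327 0.39203699 0.05138153]
```

View pics/m17.png

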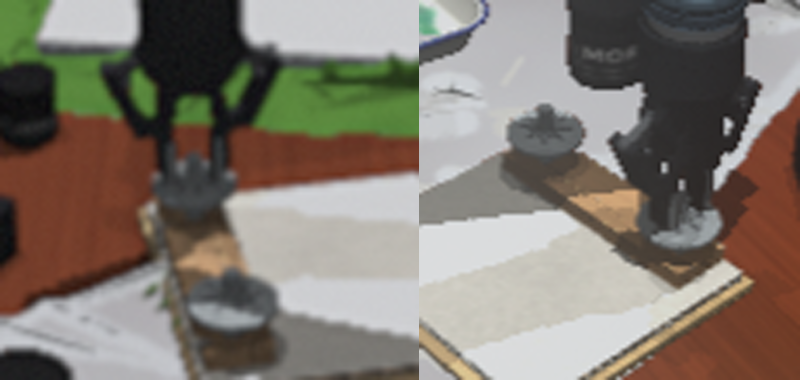

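>>> {"api": "step_arm", "payload": {
  "increments": [
    [0, 0, -0.006, 0, 0, 0, 0.31],
    [0, 0, -0.012, 0, 0, 0, 0.31],
    [0, 0, -0.018, 0, 0, 0, 0.31],
    [0, 0, -0.018, 0, 0, 0, 0.31]
  ]
}}

```text
time_s: 17.02
tool_pos: [632.1, -54.2, 28.7]
eef_rot: [0.634, 0.773, 0.0, 0.0]
ft_force: [-1.3, -0.1, 4.2]
finger_gap: 26.3
```

>>> {"api": "step_arm", "payload": {
  "increments": [
    [0, 0, -0.004, 0, 0, 0, 0.31],
    [0, 0, -0.008, 0, 0, 0, 0.31],
    [0, 0, -0.008, 0, 0, 0, 0.31]
  ]
}}

```text
time_s: 17.27
tool_pos: [632.0, -54.3, 24.9]
eef_rot: [0.634, 0.773, 0.0, 0.0]
ft_force: [-1.7, 0.2, 6.2]
finger_gap: 26.5
```

Run:
```python
from h import *
from cell import telemetry
c=cap("side",18);d=cap("scene",18);w=cap("wrist",18);s=telemetry.observe(); print(s["time_s"],s["tool_pos"],s["eef_rot"],s["finger_gap"],s["ft_force"],s["torque"])
a=cv2.resize(c["color"][150:240,230:330,::-1],(440,400),interpolation=2)
b=cv2.resize(d["color"][180:290,240:350,::-1],(400,400),interpolation=2)
cv2.imwrite("pics/m18.png",cv2.resize(np.hstack([a,b]),(800,380)))
```

```text
17.4167 [632.03092664 -54.25021064  24.91288787] [6.34060621e-01 7.73283134e-01 3.86966940e-04 4.16011345e-04] 26.466171117802734 [-2.03696374  0.35257337  6.50877122] [ 0.00711582  0.41788017 -0.02736099]
```

View pics/m18.png

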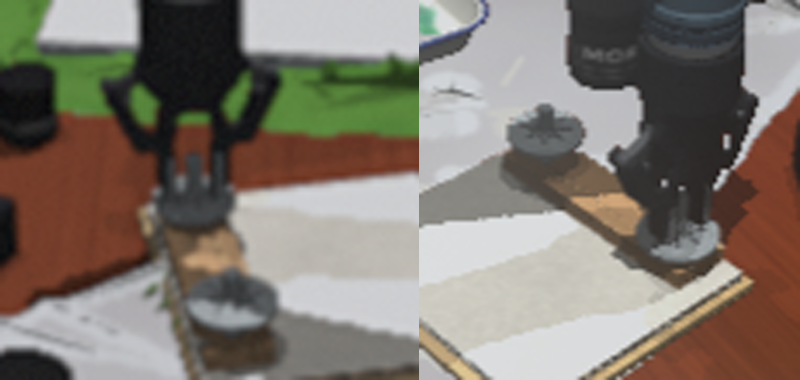

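View pics/wrist18.png

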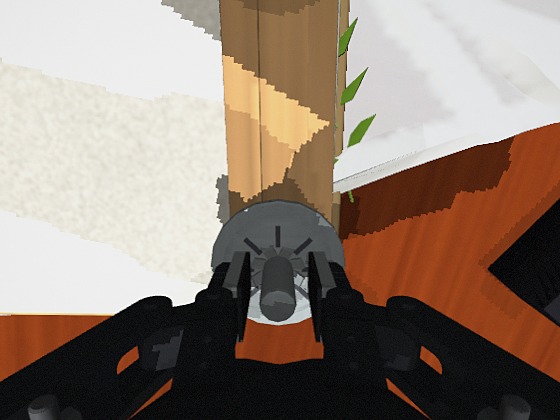

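>>> {"api": "step_arm", "payload": {
  "increments": [
    [0, 0, -0.005, 0, 0, 0, 0.31],
    [0, 0, -0.008, 0, 0, 0, 0.31],
    [0, 0, -0.008, 0, 0, 0, 0.31]
  ]
}}

```text
time_s: 17.67
tool_pos: [632.0, -54.2, 20.9]
eef_rot: [0.634, 0.773, 0.0, 0.0]
ft_force: [-2.0, -0.0, 6.1]
finger_gap: 26.4
```

>>> {"api": "step_arm", "payload": {
  "increments": [
    [0, 0, -0.004, 0, 0, 0, 0.31],
    [0, 0, -0.006, 0, 0, 0, 0.31],
    [0, 0, -0.006, 0, 0, 0, 0.31]
  ]
}}

```text
time_s: 17.92
tool_pos: [632.0, -54.2, 18.0]
eef_rot: [0.634, 0.773, 0.0, 0.0]
ft_force: [-2.2, -0.3, 6.1]
finger_gap: 26.7
```

>>> {"api": "step_arm", "payload": {
  "increments": [
    [0, 0, -0.003, 0, 0, 0, 0.31],
    [0, 0, -0.004, 0, 0, 0, 0.31],
    [0, 0, -0.004, 0, 0, 0, 0.31]
  ]
}}

```text
time_s: 18.17
tool_pos: [632.1, -54.2, 17.5]
eef_rot: [0.634, 0.773, 0.0, 0.0]
ft_force: [-5.7, 0.5, 14.3]
finger_gap: 26.1
```

>>> {"api": "step_arm", "payload": {
  "increments": [
    [0, 0, -0.003, 0, 0, 0, 0.31],
    [0, 0, -0.004, 0, 0, 0, 0.31],
    [0, 0, -0.004, 0, 0, 0, 0.31]
  ]
}}

```text
time_s: 18.42
tool_pos: [632.1, -54.2, 17.5]
eef_rot: [0.634, 0.773, 0.0, -0.0]
ft_force: [-8.4, 1.2, 23.1]
finger_gap: 26.5
```

>>> {"api": "step_arm", "payload": {
  "increments": [
    [0, 0, 0.02, 0, 0, 0, 0.31],
    [0, 0, 0.08, 0, 0, 0, 0.31],
    [0, 0, 0.14, 0, 0, 0, 0.31],
    [0, 0, 0.16, 0, 0, 0, 0.31],
    [-0.02, 0.1, 0.16, 0, 0, 0, 0.31],
    [-0.036, 0.18, 0.16, 0, 0, 0, 0.31],
    [-0.052, 0.26, 0.16, 0, 0, 0, 0.31],
    [-0.058, 0.294, 0.16, 0, 0, 0, 0.31]
  ]
}}

```text
time_s: 19.08
tool_pos: [600.6, 99.4, 92.1]
eef_rot: [0.632, 0.775, 0.001, -0.001]
ft_force: [0.3, 1.7, -0.3]
finger_gap: 26.3
```

>>> {"api": "step_arm", "payload": {
  "increments": [
    [0, 0, -0.01, 0, 0, 0, 0.31],
    [0, 0, -0.01, 0, 0, 0, 0.31],
    [0, 0, -0.01, 0, 0, 0, 0.31]
  ]
}}

```text
time_s: 19.33
tool_pos: [601.8, 91.8, 86.6]
eef_rot: [0.634, 0.773, -0.001, -0.0]
ft_force: [0.3, -0.7, 0.1]
finger_gap: 26.4
```

Run:
```python
from h import *
from cell import telemetry
w=cap("wrist",19);c=cap("side",19);d=cap("scene",19);s=telemetry.observe(); print(s["time_s"],s["tool_pos"],s["eef_rot"],s["finger_gap"],s["ft_force"],s["torque"])
a=cv2.resize(c["color"][150:240,230:330,::-1],(440,400),interpolation=2)
b=cv2.resize(d["color"][180:290,240:350,::-1],(400,400),interpolation=2)
cv2.imwrite("pics/m19.png",cv2.resize(np.hstack([a,b]),(800,380)))
im=w["color"][180:300,210:345,::-1]; cv2.imwrite("pics/w19c.png",cv2.resize(im,None,fx=5,fy=5,interpolation=2))
```

```text
19.4833 [602.82639482  90.02553139  87.31153889] [ 6.35472383e-01  7.72123317e-01 -4.32206727e-04  4.95574223e-04] 26.725845690349544 [ 0.02178007 -0.52713139 -0.39206889] [-0.02878633  0.01455437 -0.06289913]
```

View pics/m19.png

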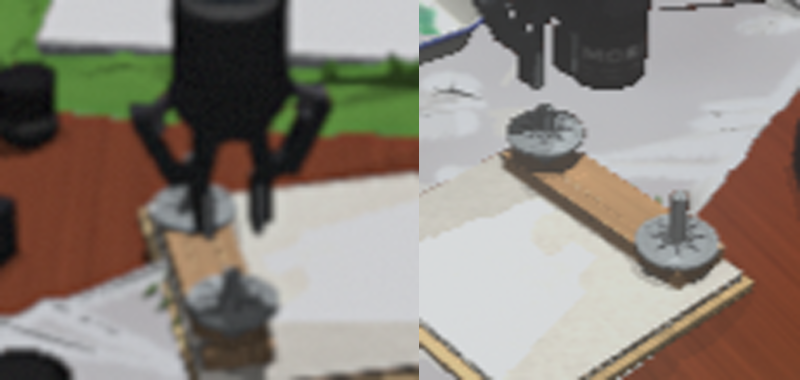

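View pics/w19c.png

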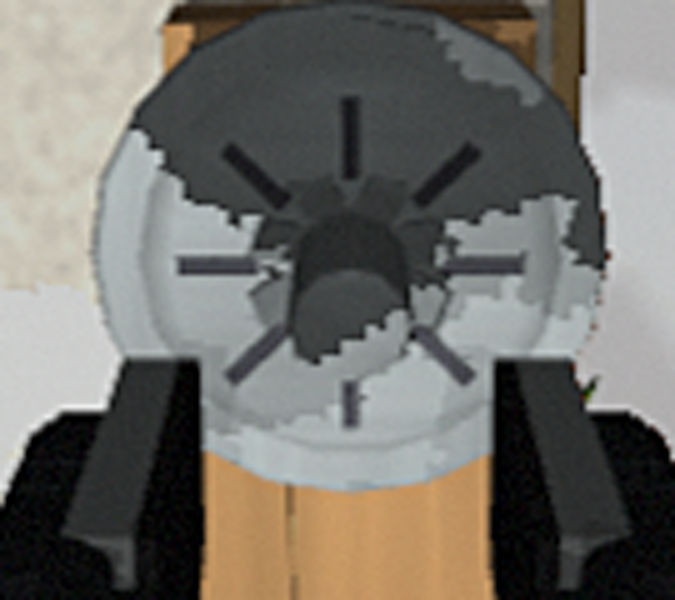

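Run:
```python
from h import *
w=load("wrist19")
print(px2w(w,[(280.2,242.6)],82).round(1))
```

```text
[[602.6  94.8  82. ]]
```

>>> {"api": "step_arm", "payload": {
  "increments": [
    [0, 0, -0.03, 0, 0, 0, 0.31],
    [0, 0, -0.05, 0, 0, 0, 0.31],
    [0, 0, -0.06, 0, 0, 0, 0.31],
    [0, 0, -0.07, 0, 0, 0, 0.31],
    [0, 0, -0.07, 0, 0, 0, 0.31]
  ]
}}

```text
time_s: 19.9
tool_pos: [601.2, 92.1, 50.9]
eef_rot: [0.634, 0.773, -0.001, -0.001]
ft_force: [-0.7, -0.2, -0.6]
finger_gap: 26.7
```

>>> {"api": "step_arm", "payload": {
  "increments": [
    [0, 0.001, -0.01, 0, 0, 0, 0.31],
    [0, 0.001, -0.016, 0, 0, 0, 0.31],
    [0, 0.001, -0.02, 0, 0, 0, 0.31],
    [0, 0.001, -0.02, 0, 0, 0, 0.31]
  ]
}}

```text
time_s: 20.23
tool_pos: [602.0, 93.4, 42.0]
eef_rot: [0.634, 0.773, -0.0, -0.0]
ft_force: [0.4, -0.5, -0.1]
finger_gap: 26.4
```

>>> {"api": "step_arm", "payload": {
  "increments": [
    [0, 0, -0.005, 0, 0, 0, 0.31],
    [0, 0, -0.01, 0, 0, 0, 0.31],
    [0, 0, -0.01, 0, 0, 0, 0.31]
  ]
}}

```text
time_s: 20.48
tool_pos: [602.3, 93.4, 37.1]
eef_rot: [0.634, 0.773, -0.0, -0.0]
ft_force: [0.0, 0.0, 0.1]
finger_gap: 26.6
```

>>> {"api": "step_arm", "payload": {
  "increments": [
    [0, 0, -0.005, 0, 0, 0, 0.31],
    [0, 0, -0.01, 0, 0, 0, 0.31],
    [0, 0, -0.01, 0, 0, 0, 0.31]
  ]
}}

```text
time_s: 20.73
tool_pos: [602.5, 93.4, 33.4]
eef_rot: [0.634, 0.773, 0.0, -0.0]
ft_force: [-1.7, 0.1, 4.4]
finger_gap: 26.8
```

Contact with the nut. I'll press on in small steps.

>>> {"api": "step_arm", "payload": {
  "increments": [
    [0, 0, -0.005, 0, 0, 0, 0.31],
    [0, 0, -0.01, 0, 0, 0, 0.31],
    [0, 0, -0.01, 0, 0, 0, 0.31]
  ]
}}

```text
time_s: 20.98
tool_pos: [602.5, 93.4, 28.5]
eef_rot: [0.634, 0.773, 0.0, -0.0]
ft_force: [-1.8, 0.4, 5.1]
finger_gap: 26.8
```

>>> {"api": "step_arm", "payload": {
  "increments": [
    [0, 0, -0.005, 0, 0, 0, 0.31],
    [0, 0, -0.01, 0, 0, 0, 0.31],
    [0, 0, -0.01, 0, 0, 0, 0.31]
  ]
}}

```text
time_s: 21.23
tool_pos: [602.5, 93.4, 23.5]
eef_rot: [0.634, 0.773, 0.0, -0.0]
ft_force: [-2.2, -0.1, 5.6]
finger_gap: 26.7
```

Run:
```python
from h import *
from cell import telemetry
c=cap("side",20);d=cap("scene",20);s=telemetry.observe(); print(s["time_s"],s["tool_pos"],s["eef_rot"],s["ft_force"],s["torque"])
a=cv2.resize(c["color"][150:240,230:330,::-1],(440,400),interpolation=2)
b=cv2.resize(d["color"][180:290,240:350,::-1],(400,400),interpolation=2)
cv2.imwrite("pics/m20.png",cv2.resize(np.hstack([a,b]),(800,380)))
```

```text
21.3333 [602.51870218  93.37829545  23.53871553] [ 6.34041366e-01  7.73299127e-01  7.88952141e-05 -2.00023255e-05] [-1.9634905  -0.86615375  6.14963645] [-0.06596582  0.46612632 -0.0077295 ]
```

View pics/m20.png

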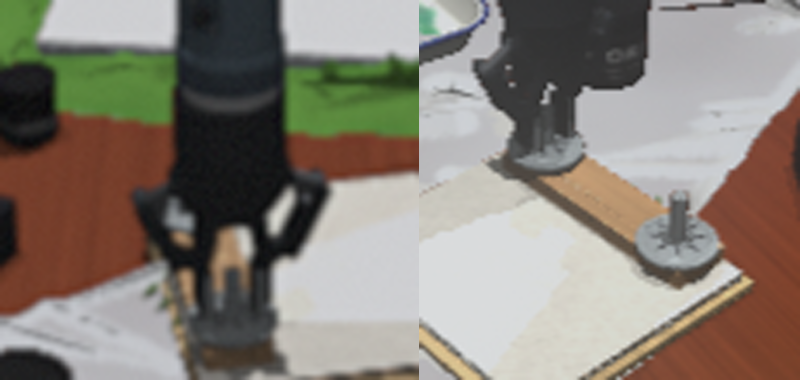

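>>> {"api": "step_arm", "payload": {
  "increments": [
    [0, 0, -0.005, 0, 0, 0, 0.31],
    [0, 0, -0.009, 0, 0, 0, 0.31],
    [0, 0, -0.009, 0, 0, 0, 0.31]
  ]
}}

```text
time_s: 21.58
tool_pos: [602.5, 93.4, 19.1]
eef_rot: [0.634, 0.773, 0.0, -0.0]
ft_force: [-2.3, 0.5, 5.4]
finger_gap: 26.6
```

>>> {"api": "step_arm", "payload": {
  "increments": [
    [0, 0, -0.004, 0, 0, 0, 0.31],
    [0, 0, -0.006, 0, 0, 0, 0.31],
    [0, 0, -0.006, 0, 0, 0, 0.31]
  ]
}}

```text
time_s: 21.83
tool_pos: [602.6, 93.4, 17.5]
eef_rot: [0.634, 0.773, -0.0, -0.0]
ft_force: [-5.3, -0.8, 14.5]
finger_gap: 26.5
```

>>> {"api": "step_arm", "payload": {
  "increments": [
    [0, 0, -0.003, 0, 0, 0, 0.31],
    [0, 0, -0.004, 0, 0, 0, 0.31],
    [0, 0, -0.004, 0, 0, 0, 0.31]
  ]
}}

```text
time_s: 22.08
tool_pos: [602.6, 93.4, 17.4]
eef_rot: [0.634, 0.773, -0.0, -0.001]
ft_force: [-8.2, -1.4, 22.9]
finger_gap: 26.4
```

Both nuts stopped at the same height, 17.5 mm TCP. I'll retract and check.

>>> {"api": "step_arm", "payload": {
  "increments": [
    [0, 0, 0.01, 0, 0, 0, 0.31],
    [0, 0, 0.06, 0, 0, 0, 0.31],
    [0, 0, 0.14, 0, 0, 0, 0.31],
    [0, 0, 0.2, 0, 0, 0, 0.31],
    [-0.06, -0.05, 0.28, 0, 0, 0, 0.31],
    [-0.12, -0.1, 0.36, 0, 0, 0, 0.31],
    [-0.14, -0.16, 0.4, 0, 0, 0, 0.31],
    [-0.14, -0.16, 0.4, 0, 0, 0, 0.31]
  ]
}}

```text
time_s: 22.75
tool_pos: [532.2, 10.1, 216.5]
eef_rot: [0.635, 0.773, 0.001, 0.002]
ft_force: [1.0, -0.7, 1.1]
finger_gap: 26.2
```

>>> {"api": "step_arm", "payload": {
  "increments": [
    [0, 0, 0, 0, 0, 0, 0.31],
    [0, 0, 0, 0, 0, 0, 0.31],
    [0, 0, 0, 0, 0, 0, 0.31],
    [0, 0, 0, 0, 0, 0, 0.31]
  ]
}}

```text
time_s: 23.08
tool_pos: [531.7, 15.0, 211.4]
eef_rot: [0.633, 0.774, -0.001, -0.001]
ft_force: [-1.3, -0.6, -0.6]
finger_gap: 26.7
```

Run:
```python
from h import *
from cell import telemetry
w=cap("wrist",21);c=cap("side",21);d=cap("scene",21);s=telemetry.observe(); print(s["time_s"],s["tool_pos"],s["ft_force"])
a=cv2.resize(c["color"][160:350,200:410,::-1],(442,400),interpolation=2)
b=cv2.resize(d["color"][180:290,240:350,::-1],(400,400),interpolation=2)
cv2.imwrite("pics/m21.png",cv2.resize(np.hstack([a,b]),(800,380)))
```

```text
23.2333 [531.85148421  14.59387571 211.41481794] [ 1.0649313   0.3489937  -1.02825314]
```

View pics/m21.png

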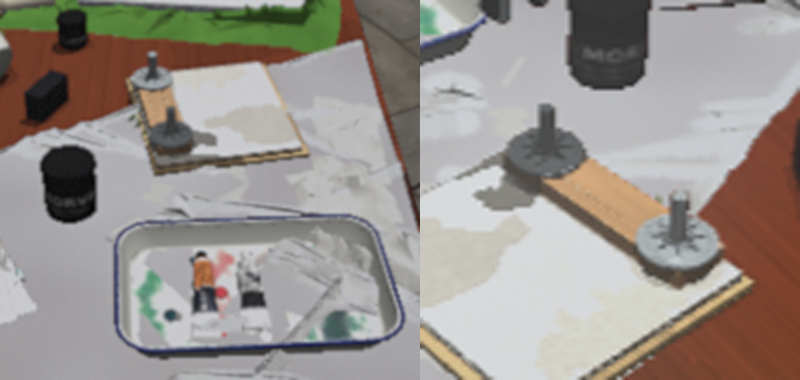

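View pics/wrist21.png

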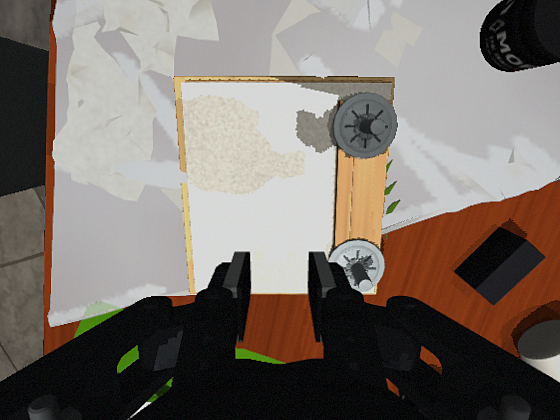

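Run:
```python
from h import *
w=load("wrist21")
im=w["color"][80:300,315:405,::-1]; cv2.imwrite("pics/w21c.png",cv2.resize(im,None,fx=2.7*1.0,fy=2.7,interpolation=2))
L=np.array([602.6,93]);Rr=np.array([632,-54.1]);y=np.arctan2(Rr[0]-L[0],L[1]-Rr[1]);print(y)
A=np.array([[np.cos(y),np.sin(y)],[-np.sin(y),np.cos(y)]])
for p in [[(337,160)],[(336,235)],[(384.5,170)],[(383,230)]]:
    b=px2w(w,p,34)[0][:2]; print(p,(A@(b-(L+Rr)/2)).round(1))
```

```text
0.19726482380669816
[(337, 160)] [-25.6  41.3]
[(336, 235)] [-22.8 -39.3]
[(384.5, 170)] [23.8 31.4]
[(383, 230)] [ 27.6 -33.4]
```

View pics/w21c.png

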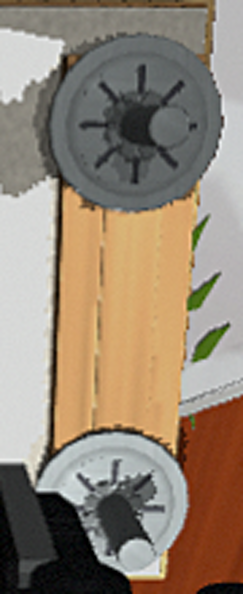

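Run:
```python
from h import *
w=load("wrist21")
L=np.array([602.6,93]);Rr=np.array([632,-54.1]);y=0.1973
A=np.array([[np.cos(y),np.sin(y)],[-np.sin(y),np.cos(y)]])
for p in [(338,146.7),(333.5,243),(386.1,154),(381.7,243)]:
    b=px2w(w,[p],34)[0][:2]; print(p,(A@(b-(L+Rr)/2)).round(1))
```

```text
(338, 146.7) [-25.2  54.7]
(333.5, 243) [-25.1 -48.4]
(386.1, 154) [24.  47.6]
(381.7, 243) [ 27.5 -48.3]
```

```bash
python3 -c "
from cell import close_job
print(close_job())"
```

```text
the job is handed in; nothing more can be done
None
```

The swatch book is bound, and I handed the job in at about 23 s of the 64 s allowed; the hand-in gives no verdict.

- **Paint tube:** it lies flat in the tray beside the other tube. The first two grasps closed on air, because the fingertips sit about 20 mm higher than the reported TCP. I reached lower and the third grasp held.
- **Bar:** I slid it until both posts were home in the notches. It stuck about 5 mm short from friction on the book, so I lifted it about 2 mm and pushed the last few millimetres. That last stretch was slightly raised, not a pure slide. The last picture puts its centre within about 1 mm of home. Two earlier readings put it about 1.5 mm past home, still short of the notch bottoms.
- **Nuts:** I pressed the right one, then the left, each on both sides of its post. Both stopped at the same height (TCP 17.5 mm), where the force rose from about 6 N to 23 N. Both look flat on the bar in the last pictures. A sideways force of about 8 N built up at the end of each press, but the bar did not visibly shift.
- **Jars and carton:** I never touched them, and in the last views they looked to be where they started.

The first edge readings in the last wrist picture suggested the bar was slightly skewed. The back edge, re-read in an enlarged crop, came out square to the posts. The front edge still read about 3.5 mm off along its length, which I took as reading error.

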